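# Dip the rinse-water tank

### The job

Flip the caddy's clear cover back until it stays open by itself, lift out the flat-headed dipstick (leave the ball-headed stirrer in its pocket) and lower it, steel end first, into the tank's slanted neck. Keep hold of it until it meets the bottom of the neck (do not let it fall in), then let go and leave it standing there on the bottom with the cover still open. Leave the mug and the jar where they are.

Things in the scene. Friction and masses are not known exactly. Their poses are not given: they have to be found in the camera images.
- caddy: Light wooden open box, 156 (x) x 146 (y) x 90 mm high, walls 6 mm, fixed. Origin: centre of its underside; front (-x) roughly towards the robot. It stands left or right of the middle. Two slanted pockets inside, at y = +30 and y = -30 mm, hold the dipstick and the stirrer; which is in which varies.
- pockets (a point): Point on the caddy midway between the floors of its two pockets (each 30 mm from it along y), at caddy x = 48, z = 16 mm; axes as the caddy. Pockets are 20 x 20 mm inside, leaning 28 degrees from vertical, upper end towards -x. Walls 6 mm thick, lengths along the slant: 105 mm on the -x side (a backrest 32 mm wide, under the rod), 60 mm on the y sides, 45 mm on the +x side.
- cover (a joint): Hinge angle of the caddy's clear plastic cover, rad: 0 = shut (it may start up to 0.12 ajar), grows as the front edge swings up and back, stop at 1.7. Cover mass about 0.3 kg: about 2 N at the tab lifts it. Balance point near 1.0: let go below that it falls shut; beyond it, it falls back to the stop in a second or two and stays.
- cover_hinge (a point): Middle of the cover's hinge line, at caddy x = 78, z = 91 mm; axes as the caddy, hinge along y. The cover is 156 x 146 x 92 mm high, open below, sits on the caddy's rim, its top 183 mm above the counter. Fully open it stands behind the caddy, from caddy x = 75 to 190 mm, its tab up to 275 mm high (295 on the way).
- cover_tab (a point): In the wooden tab on the cover's front: 22 mm wide (y), 12 mm thick, sticking out 36 mm from the front face; this point is 20 mm out, on its midline; 147 mm above the counter when shut. From the hinge line, shut: -176 mm in caddy x, +56 mm in z. Axes turn with the cover, y along the hinge. Pinched on its two y sides, the tab pivots between the fingers.
- dipstick: Loose dipstick, 160 mm long, about 0.09 kg: square steel bar 12 x 12 x 120 mm with dark gauge lines, then a flat wooden head 40 mm long, 30 mm wide (x), 12 mm thick (y). Origin: centre of the free steel end (foot); z along the bar to the head. At the start the foot is on a pocket floor, the bar leaning 28 degrees, head forward (caddy -x) and up, y parallel to the caddy's y.
- dipstick_head (a point): Centre of the dipstick's flat head, 140 mm from the foot; axes as the dipstick.
- stirrer: Loose stirrer in the other pocket: the same 12 x 12 x 120 mm steel bar with a wooden ball of 28 mm diameter (centre 130 mm from its foot). Origin at the foot, z along the bar. To be left in its pocket.
- tank: Fixed grey plastic tank, 208 mm wide (y), 88 mm high, x from -25 to 155 mm, with a gap 48 mm wide in front that holds the slanted neck. Origin on the counter near its front; front (-x) roughly towards the robot. A dark wire cup rack on four legs stands over it, with three upturned cups at its rear (up to 275 mm high).
- rack_rail (a point): Middle of the upper front wire of the cup rack over the tank, at tank x = -30 mm, 240 mm above the counter; axes as the tank. The rack's wire floor, 205 mm above the counter, runs from here 200 mm to +x; the rack is 278 mm wide (y). This wire passes 10 mm forward of the mouth's centre, so rod and tool must come in along the neck's slant, from in front.
- neck: The tank's dip neck: round black blind tube, 30 mm inside and 42 mm outside diameter, 105 mm deep, leaning 38 degrees from vertical, mouth forward (tank -x) and up. Origin: centre of the cavity's flat floor, at tank x = 45, z = 24 mm; z along the tube out of the mouth, y parallel to the tank's y. A bottomed dipstick sticks 55 mm out.
- neck_mouth (a point): Centre of the neck's mouth, 105 mm from the floor along its axis, 107 mm above the counter; axes as the neck.
- mug: White mug, 76 mm diameter, 90 mm high, with a handle at its +y; loose, on the counter. Origin at the centre of its underside. Bystander.
- jar: Amber glass jar with steel cap, 64 mm diameter, 100 mm high; loose, on the counter. Origin at the centre of its underside. Bystander.

How it is judged (in metres and radians):
On the way, in this order (a step that is already met when the one before it is completed fails the run):
1. the cover stands open by itself: its joint beyond 1.35 rad, nearly still, and not touched by the fingers (value of joint cover above 1.35 rad and velocity of joint cover below 0.3 rad/s and contact force between the fingers and cover below 0.2 N), for 0.2 s.
2. the dipstick is lifted out: its foot is more than 100 mm above the counter (height (world z) of dipstick above 0.1 m), for 0.1 s.
3. the dipstick is in the neck, its foot within 12 mm of the bottom, while the fingers still hold it (z of dipstick in the frame of neck between -0.005 and 0.012 m and x of dipstick in the frame of neck between -0.014 and 0.014 m and y of dipstick in the frame of neck between -0.014 and 0.014 m and contact force between the fingers and dipstick above 0.5 N), for 0.1 s.
At the end, for the whole second after the job is handed in: The dipstick rests released and still in the neck, its foot within 6 mm of the cavity's floor; the cover is still open (beyond 1.35 rad); stirrer, mug and jar are within 40 mm of where they began (z of dipstick in the frame of neck between -0.005 and 0.006 m and x of dipstick in the frame of neck between -0.014 and 0.014 m and y of dipstick in the frame of neck between -0.014 and 0.014 m and linear speed of dipstick below 0.02 m/s and value of joint cover above 1.35 rad and contact force between the fingers and dipstick below 0.1 N and distance of each of stirrer, mug, jar from where it was at the start of the episode below 0.04 m); the robot touches nothing.
It fails at once if the stirrer is moved more than 40 mm (distance of stirrer from where it was at the start of the episode above 0.04 m).
It fails at once if the mug or the jar is moved more than 40 mm or tipped over (distance of any of mug, jar from where it was at the start of the episode above 0.04 m or angle between any of mug, jar's own z axis and vertical above 0.5 rad).
It also fails if it takes over 72 s, if anything falls off the work surface, if the arm or the gripper's body presses on something with over 40 N, if the wrist force passes 120 N, or if a joint passes its speed limit or range.

### The arm

A 6-joint arm with a two-finger parallel gripper is mounted at the origin on the work surface. World frame = base frame: x ahead of the robot, y to its left, z up, the work surface at z = 0. Lengths are in m, angles in degrees, forces in N, time in s.
With the tool pointing down it reaches from about 0.4 to 0.825 m from the base axis. Payload 7 kg.
Tool frame: the origin (TCP) lies on the centre line of the jaws, within the pads' length; the fingertips stand 19 mm ahead of it and the grasp point (between the pads) is the TCP; z points along the fingers, y is the line along which they close (so a half turn about z gives the same grasp; the last joint's range is limited). The gripper opens to 88 mm and grips with 3 to 60 N. Pads are 19 mm wide; open, the fingers measure 130 mm over their backs; the gripper's body (78 mm by 193 mm) begins 47 mm behind the grasp point.
Start: joints at [-49.612, 20.546, 0.682, 0, -70.136, -16.507], TCP at [0.273, -0.617, 0.246] pointing down, gripper open.
Joint ranges: [-176.03, 176.03], [-82.01, 121.73], [-58.28, 71.71], [-173.87, 95.51], [-174.79, -0.11], [-173.66, 173.66]. Speed limits (degrees/s): [136.94, 136.94, 172.46, 180, 180, 180].

### API

Orientations are given as [roll, pitch, yaw] about the fixed x, y, z axes, in that order (R = Rz(yaw) Ry(pitch) Rx(roll)).
In Python, from plant import get_state, capture, close_job gives the robot as it stands.
- The arm moves only by the tool apply_moves, never from a script. Its argument "targets" is a list of rows, each a list of 7 numbers: the opening, from 0 (shut) to 1 (fully open), then the shift along the tool's x, y, z normalised to -1 to 1, where 1 is 1000 mm, then the turn, a rotation vector about the tool's x, y, z normalised to -1 to 1, where 1 is 90 degrees. In form: [[claw, tx, ty, tz, ax, ay, az], ...]. A call has 1 to 20 rows; each row shifts and turns the commanded pose from where the row before left it, along the tool's axes as they then stand; what a row does not reach is not made up. A row lasts 1/12 s, in which the tool goes at most 41.7 mm and 7.16 degrees, less where a joint would pass 70% of its speed; a pose out of reach is approached as far as the arm can. A call with a number of a shift or a turn outside -1 to 1 is refused whole. A call with a gripper value outside its range is refused whole. The fingers move at their own pace and stop on an object; "newtons" is the grip in N (left out, the last holds). Time passes only in rows, so rows that do not move let the fingers close. It gives the time, the measured TCP pose, the force, the opening and the grip force at its end, in the units of the state.
- get_state(): the state, without advancing time (a new reading comes with each control period).
- capture(name): name is "side" or "top"; returns a dict with "frame" (420x560x3 uint8, red, green, blue), "range_z" (420x560 float32, m along the optical axis (not along the pixel's ray), 0 where there is no reading), "camera_matrix" (3x3 intrinsics, pixels), "k1" (the pictures are not rectified: a ray, as slopes to the right and down, at radius r is drawn at 1 + k1 r^2 times it, then the intrinsics apply), "T" (4x4, takes a point from camera to world coordinates). Camera axes: x right, y down, z forward; pixel columns grow to the right and rows downward; lengths in m; the calibration is good to about 2 mm. A picture is of the moment at which its call begins.
- close_job(): hands the job in; it is judged then, once.
The state is a dict: "time_s": time; "joints": joint angles; "qd": joint speeds; "joint_torque": joint torques, N m; "tcp_pos": TCP position; "eef_rot": TCP orientation; "contact_force": force on the tool from outside, world axes, zero at the start; "moment": the same for the moment, N m; "gripper_width": finger opening in m; "gripper_force": force on a finger pad.
Only numpy, scipy, OpenCV 4.12 (cv2) and the standard library are available. Lean on these libraries where they do the work, as an engineer would, in place of code of your own. Each camera call takes 0.05 s, during which the arm holds its last target. There are 200 camera calls.

## Working session

There is one attempt and no reset: what is moved stays moved. The work goes in short steps, Python scripts to look and compute and a tool call to move; the robot and the scene stay as the last step left them, time stands still between calls to the robot, and variables do not carry over. Pictures are saved under pics/ and viewed, at most 10 in all, crops included, and the job is handed in when it is done.

Besides the shell and the picture viewer there is one more tool, called after ">>>" as a command line: name --pt "numbers of a row" for each row, then --argument value for the rest. apply_moves: Moves the arm, as the interface text tells. Scaled input: -1 to 1 covers 1000 mm each way for a shift and 90 degrees each way for a turn. Its arguments: {"type":"object","properties":{"targets":{"type":"array","items":{"type":"array","items":{"type":"number"}}},"newtons":{"type":"number"}},"required":["targets"]}

```bash
ls; mkdir -p pics; cat > h.py <<'E'
import numpy as np, cv2, pickle
from plant import get_state, capture, close_job
from scipy.spatial.transform import Rotation as R
def snap(n):
    c=capture(n); pickle.dump(c,open(f'{n}.pkl','wb')); return c
def load(n): return pickle.load(open(f'{n}.pkl','rb'))
def cloud(c):
    K=c['camera_matrix']; h,w=c['range_z'].shape
    u,v=np.meshgrid(np.arange(w),np.arange(h))
    x=(u-K[0,2])/K[0,0]; y=(v-K[1,2])/K[1,1]
    p=cv2.undistortPoints(np.stack([u,v],-1).reshape(-1,1,2).astype(float),K,np.array([c['k1'],0,0,0.])).reshape(h,w,2)
    z=c['range_z']; P=np.dstack([p*z[...,None],z])
    return P@c['T'][:3,:3].T+c['T'][:3,3]
E
python3 - <<'E'
from h import *
for n in('side','top'):
    c=snap(n); cv2.imwrite(f'pics/{n}0.png',cv2.resize(c['frame'][...,::-1],(800,600)))
    print(n,c['camera_matrix'].round(1).tolist(),c['k1'],c['T'].round(3).tolist(),(c['range_z']>0).mean())
print(get_state())
E
```

```text
pics
side [[454.7, 0.0, 284.8], [0.0, 454.7, 214.6], [0.0, 0.0, 1.0]] 0.04113770267189841 [[-0.676, 0.701, -0.229, 0.763], [0.737, 0.641, -0.214, 0.167], [-0.003, -0.313, -0.95, 0.973], [0.0, 0.0, 0.0, 1.0]] 0.9958205782312926
top [[471.4, 0.0, 274.2], [0.0, 471.4, 208.9], [0.0, 0.0, 1.0]] 0.008435280171738151 [[-0.088, -0.974, 0.207, 0.391], [-0.996, 0.086, -0.014, 0.007], [-0.004, -0.207, -0.978, 0.918], [0.0, 0.0, 0.0, 1.0]] 0.9960714285714286
{'time_s': 0.1, 'joints': array([-4.96132773e+01,  2.05855198e+01,  6.42207606e-01, -1.47663116e-02,
       -7.01356185e+01, -1.65048633e+01]), 'qd': array([-0.1314033 , -0.12511673,  0.12362687,  0.13265948, -0.02572958,
       -0.03979735]), 'joint_torque': array([ 2.14809631e-06, -5.84163487e+01,  2.93754923e+01,  7.01549470e+00,
        1.02858403e-02, -4.50492473e-05]), 'tcp_pos': array([ 0.27307221, -0.61688863,  0.24477034]), 'eef_rot': array([ 1.79920378e+02, -9.11526217e-03, -1.56123161e+02]), 'contact_force': array([-0.24654094, -0.17058257, -0.6652906 ]), 'moment': array([-0.00465357,  0.00447435, -0.05338424]), 'gripper_force': 0.0, 'gripper_width': 0.08763065850681653}
```

View pics/side0.png

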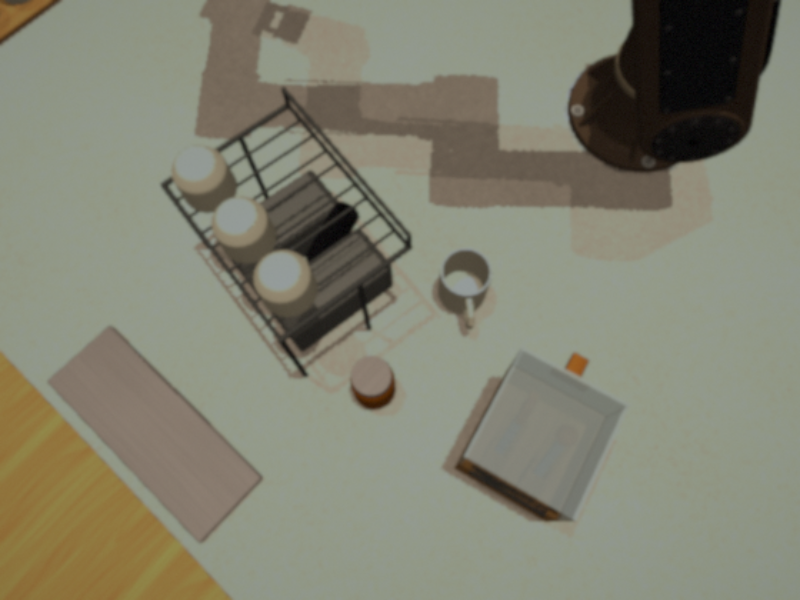

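View pics/top0.png

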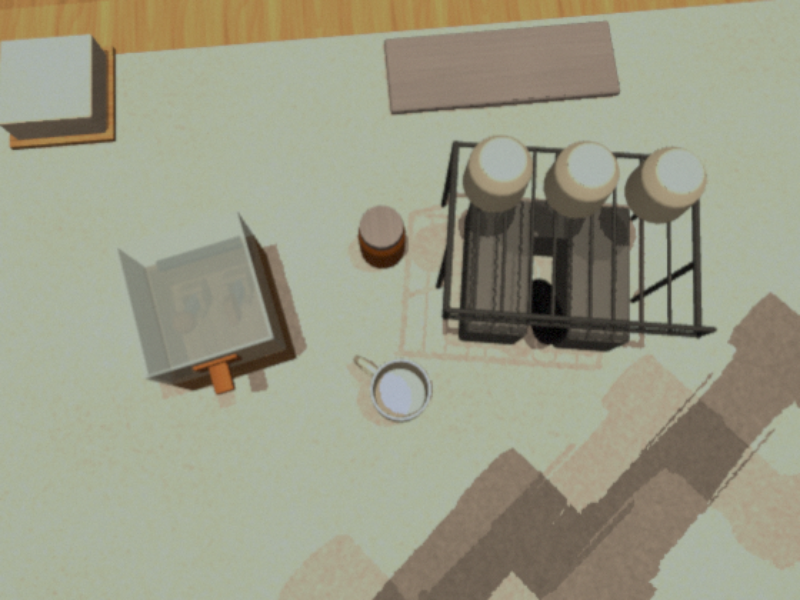

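The top view shows the caddy on the left (tab at about 222,377) and the tank on the right (neck mouth about 542,295). In the side view the tab is at 577,364 and the neck at about 345,215. Next I'll look at enlarged crops with depth-derived heights.

```bash
python3 - <<'E'
from h import *
t=load('top'); s=load('side'); out=[]
for c,(u0,v0) in ((t,(75,145)),(s,(305,235))):
    P=cloud(c); z=P[...,2]
    f=c['frame'][v0:v0+133,u0:u0+133,::-1]
    out.append(cv2.resize(f,(399,300*133//100),interpolation=cv2.INTER_CUBIC))
    hm=(np.clip(z[v0:v0+133,u0:u0+133]/0.3,0,1)*255).astype(np.uint8)
    out.append(cv2.applyColorMap(cv2.resize(hm,(300,200)),cv2.COLORMAP_JET))
a=np.hstack([out[0],out[2]]); b=cv2.resize(np.hstack([out[1],out[3]]),(798,200))
a=np.clip(a.astype(float)*1.3,0,255).astype(np.uint8)
print(a.shape,b.shape)
cv2.imwrite('pics/crop1.png',np.vstack([a,b]))
P=cloud(t)
for n,(u,v) in dict(tab=(222,377),tabbase=(215,362),top=(200,320),mug=(400,392),jar=(382,222),cnt=(330,100)).items():
    print(n,P[round(v*.7),round(u*.7)].round(3))
P=cloud(s)
for n,(u,v) in dict(tab=(577,364),top=(540,430),jar=(372,374)).items(): print('s',n,P[round(v*.7),round(u*.7)].round(3))
E
```

```text
(399, 798, 3) (200, 798, 3)
tab [0.479 0.195 0.155]
tabbase [0.497 0.202 0.16 ]
top [0.541 0.21  0.182]
mug [ 0.456 -0.006  0.003]
jar [ 0.665 -0.001  0.099]
cnt [ 0.895  0.059 -0.003]
s tab [0.475 0.197 0.153]
s top [0.58  0.213 0.184]
s jar [0.658 0.001 0.101]
```

View pics/crop1.png

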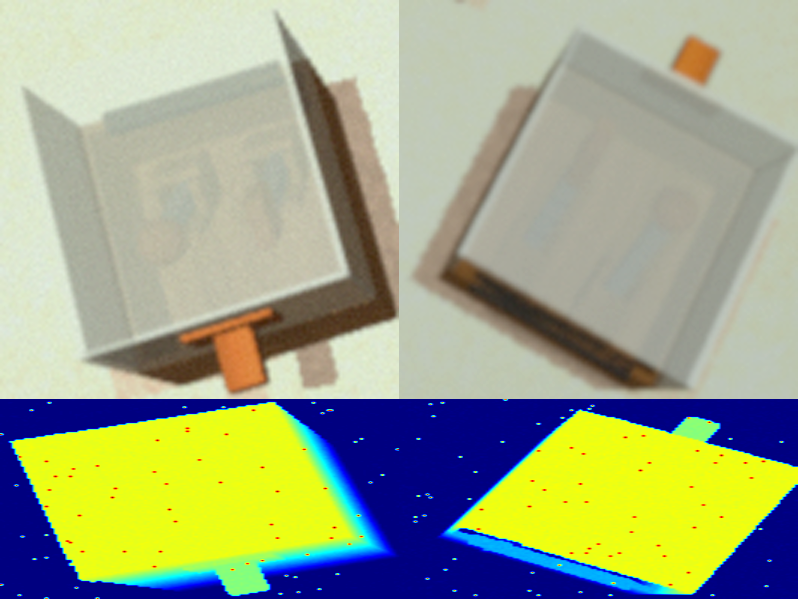

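The ball head shows on the caddy's +y side (left in top crop at 165,235; right in side crop at 672,210), so the dipstick is in the -y pocket. The cover is shut and opaque to depth, so I can fit planes.

```bash
cat > fit.py <<'E'
from h import *
def pts(c,box,zr):
    P=cloud(c).reshape(-1,3); x0,x1,y0,y1=box
    m=(P[:,0]>x0)&(P[:,0]<x1)&(P[:,1]>y0)&(P[:,1]<y1)&(P[:,2]>zr[0])&(P[:,2]<zr[1]); return P[m]
def clean(p,r=.006,n=8):
    from scipy.spatial import cKDTree
    q=p[:,:2]; k=cKDTree(q); return p[[len(a)>n for a in k.query_ball_point(q,r)]]
E
python3 - <<'E'
from fit import *
for n in('top','side'):
    c=load(n)
    p=clean(pts(c,(.42,.8,.05,.4),(.172,.2)))
    r=cv2.minAreaRect(p[:,:2].astype(np.float32)); print(n,'cover',np.round(r[0],4),np.round(r[1],4),r[2])
    A=np.c_[p[:,:2],np.ones(len(p))]; print('plane',np.linalg.lstsq(A,p[:,2],rcond=None)[0].round(4),p[:,2].mean())
    p=clean(pts(c,(.42,.9,-.45,-.0),(.083,.093)),n=5)
    p=p[(p[:,1]<-.05)]
    r=cv2.minAreaRect(p[:,:2].astype(np.float32)); print(n,'tank',np.round(r[0],4),np.round(r[1],4),r[2],cv2.boxPoints(r).round(3).tolist())
    p=pts(c,(.35,.9,-.5,-.0),(.23,.25))
    print('rack hi',len(p)); 
    r=cv2.minAreaRect(p[:,:2].astype(np.float32)); print(np.round(r[0],4),np.round(r[1],4),r[2],cv2.boxPoints(r).round(3).tolist())
t=load('top'); P=cloud(t)
out=[]
for n,(u0,v0) in (('top',(300,85)),('side',(105,55))):
    f=load(n)['frame'][v0:v0+200,u0:u0+200,::-1]; out.append(np.clip(cv2.resize(f,(400,400),interpolation=cv2.INTER_CUBIC)*1.5,0,255).astype(np.uint8))
cv2.imwrite('pics/crop2.png',np.hstack(out))
E
```

```text
top cover [0.5748 0.2194] [0.1586 0.1486] 12.71910572052002
plane [0.0021 0.0019 0.1804] 0.18202478818294737
top tank [ 0.5942 -0.2063] [0.2763 0.1906] 78.99020385742188 [[0.4740000069141388, -0.3240000009536743], [0.6610000133514404, -0.36000001430511475], [0.7139999866485596, -0.08900000154972076], [0.5270000100135803, -0.05299999937415123]]
rack hi 1632
[ 0.5823 -0.2051] [0.2738 0.1801] 80.95881652832031 [[0.47200000286102295, -0.32600000500679016], [0.6499999761581421, -0.3540000021457672], [0.6930000185966492, -0.08399999886751175], [0.5149999856948853, -0.0560000017285347]]
side cover [0.5725 0.2181] [0.1581 0.1471] 12.701210975646973
plane [-0.0006 -0.0015  0.1839] 0.1832091654770364
side tank [ 0.5897 -0.2007] [0.2808 0.1898] 75.33377838134766 [[0.4620000123977661, -0.31200000643730164], [0.6460000276565552, -0.3610000014305115], [0.7170000076293945, -0.08900000154972076], [0.5329999923706055, -0.04100000113248825]]
rack hi 1134
[ 0.5875 -0.2073] [0.2734 0.1939] 80.44380187988281 [[0.4690000116825104, -0.32600000500679016], [0.6600000262260437, -0.3580000102519989], [0.7059999704360962, -0.08900000154972076], [0.5149999856948853, -0.0560000017285347]]
```

View pics/crop2.png

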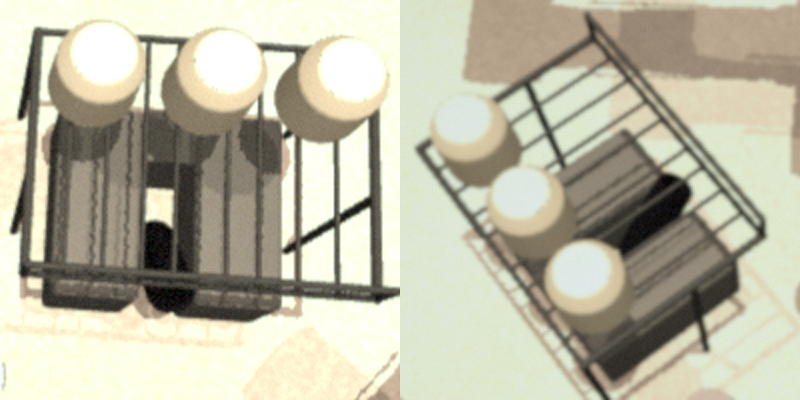

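The crop confirms the neck in the tank's gap: black tube at about (165,260) in the top view, and (655,210) in the side view. I'm moving up and over to the tab now.

>>> apply_moves --pt "0.6 0 0 -0.035 0 0 0.062" --pt "0.6 0 0 -0.035 0 0 0.062" --pt "0.6 0 0 -0.035 0 0 0" --pt "0.6 0 0 -0.035 0 0 0" --pt "0.6 -0.017 0.034 0 0 0 0" --pt "0.6 -0.017 0.034 0 0 0 0" --pt "0.6 -0.017 0.034 0 0 0 0" --pt "0.6 -0.017 0.034 0 0 0 0" --pt "0.6 -0.017 0.034 0 0 0 0" --pt "0.6 -0.017 0.034 0 0 0 0" --pt "0.6 -0.017 0.034 0 0 0 0" --pt "0.6 -0.017 0.034 0 0 0 0" --pt "0.6 -0.017 0.034 0 0 0 0" --pt "0.6 -0.017 0.034 0 0 0 0" --pt "0.6 -0.017 0.034 0 0 0 0" --pt "0.6 -0.017 0.034 0 0 0 0" --pt "0.6 -0.017 0.034 0 0 0 0" --pt "0.6 -0.017 0.034 0 0 0 0" --pt "0.6 -0.017 0.034 0 0 0 0" --pt "0.6 -0.017 0.034 0 0 0 0" --newtons 12

```text
time_s: 1.77
tcp_pos: [0.4184, -0.0248, 0.3857]
eef_rot: [180.0, 0.0, -167.3]
contact_force: [1.4, -0.7, 0.3]
gripper_width: 0.0526
gripper_force: 0.0
```

```bash
cat > tank.py <<'E'
from fit import *
from scipy.optimize import least_squares
def box(p,c,h):
    q=abs(p-c)-h; return np.linalg.norm(np.maximum(q,0),axis=1)+np.minimum(q.max(1),0)
L=np.radians(38); ax=np.array([-np.sin(L),0,np.cos(L)]); px=np.array([np.cos(L),0,np.sin(L)])
def cyl(p):
    d=p-[.045,0,.024]; a=d@ax; r=np.hypot(d@px,d[:,1]); 
    q=np.c_[abs(r-.018)-.003,abs(a-.0525)-.0525]
    return np.linalg.norm(np.maximum(q,0),axis=1)+np.minimum(q.max(1),0)
def sd(v,P):
    c,s=np.cos(v[2]),np.sin(v[2]); d=P[:,:2]-v[:2]
    p=np.c_[c*d[:,0]+s*d[:,1],-s*d[:,0]+c*d[:,1],P[:,2]]
    return p,np.minimum(np.minimum(box(p,[.065,.064,.044],[.09,.04,.044]),box(p,[.065,-.064,.044],[.09,.04,.044])),cyl(p))
def rail(v,P):
    c,s=np.cos(v[2]),np.sin(v[2]); d=P[:,:2]-v[:2]; return c*d[:,0]+s*d[:,1]+.030
E
python3 - <<'E'
from tank import *
for ns in (('top',),('side',),('top','side')):
    P=np.vstack([pts(load(n),(.42,.75,-.36,-.05),(.02,.135)) for n in ns])
    v=np.array([.525,-.196,np.radians(-9.3)])
    for tol in (.03,.012,.006):
        p,d=sd(v,P); Q=P[abs(d)<tol]
        v=least_squares(lambda v:sd(v,Q)[1],v,loss='soft_l1',f_scale=.002).x
    p,d=sd(v,Q); k=abs(cyl(p))<.004
    print(ns,v[:2].round(4),np.degrees(v[2]).round(2),len(Q),'rms',d.std().round(4),'neck pts',k.sum(),'y of neck mean',np.median(d[k]).round(4))
    H=np.vstack([pts(load(n),(.44,.54,-.34,-.05),(.234,.246)) for n in ns]); r=rail(v,H); r=r[abs(r)<.02]; print('rail resid',np.median(r).round(4),len(r))
print(get_state()['tcp_pos'],get_state()['eef_rot'],get_state()['joints'].round(1))
E
```

```text
('top',) [ 0.5266 -0.1978] -9.26 8099 rms 0.0014 neck pts 665 y of neck mean -0.0005
rail resid -0.0008 776
('side',) [ 0.5244 -0.1982] -9.29 4683 rms 0.0014 neck pts 666 y of neck mean 0.0
rail resid 0.001 452
('top', 'side') [ 0.5262 -0.1982] -9.27 12783 rms 0.0014 neck pts 1343 y of neck mean -0.0004
rail resid -0.0006 1228
[ 0.41837927 -0.02478962  0.38568671] [ 1.79982398e+02  3.37781717e-02 -1.67263342e+02] [  23.8   -8.5  -14.5   -0.   -83.9 -101.1]
```

>>> apply_moves --pt "0.6 -0.017 0.034 0 0 0 0" --pt "0.6 -0.017 0.034 0 0 0 0" --pt "0.6 -0.017 0.034 0 0 0 0" --pt "0.6 -0.017 0.034 0 0 0 0" --pt "0.6 -0.017 0.034 0 0 0 0" --pt "0.6 -0.017 0.034 0 0 0 0" --pt "0.6 0 0 0.035 0 0 0" --pt "0.6 0 0 0.035 0 0 0" --pt "0.6 0 0 0.035 0 0 0" --pt "0.6 0 0 0.035 0 0 0" --pt "0.6 0 0 0.03 0 0 0" --pt "0.6 0 0 0.015 0 0 0" --pt "0.6 0 0 0 0 0 0" --pt "0.6 0 0 0 0 0 0"

```text
time_s: 2.93
tcp_pos: [0.4732, 0.1945, 0.2003]
eef_rot: [-179.9, -0.1, -167.3]
contact_force: [0.1, 0.2, -0.3]
gripper_width: 0.0524
gripper_force: 0.0
```

```bash
python3 - <<'E'
from h import *
s=snap('side'); t=snap('top')
a=[cv2.resize(c['frame'][v:v+150,u:u+140,::-1],(400,428),interpolation=cv2.INTER_CUBIC) for c,u,v in((t,90,190),(s,340,190))]
cv2.imwrite('pics/tab.png',np.hstack(a)); print(get_state())
E
```

```text
{'time_s': 3.0333, 'joints': array([ 4.43732599e+01,  7.15797589e+00, -2.32645577e+01,  3.32043434e-02,
       -5.94674272e+01, -1.21654846e+02]), 'qd': array([-0.00935879, -0.73102051,  0.32075604, -0.03557467,  0.16832111,
       -0.08550148]), 'joint_torque': array([-1.36690270e-02, -3.59070575e+01,  2.60651350e+01,  6.19278342e+00,
       -9.96610872e-02,  2.53189278e-06]), 'tcp_pos': array([0.47412774, 0.1952891 , 0.20201241]), 'eef_rot': array([ 1.79966626e+02,  1.08690963e-01, -1.67264776e+02]), 'contact_force': array([0.90501898, 0.34967447, 0.72031574]), 'moment': array([ 0.01589271, -0.02592819,  0.07886941]), 'gripper_force': 0.0, 'gripper_width': 0.05283471607165187}
```

View pics/tab.png

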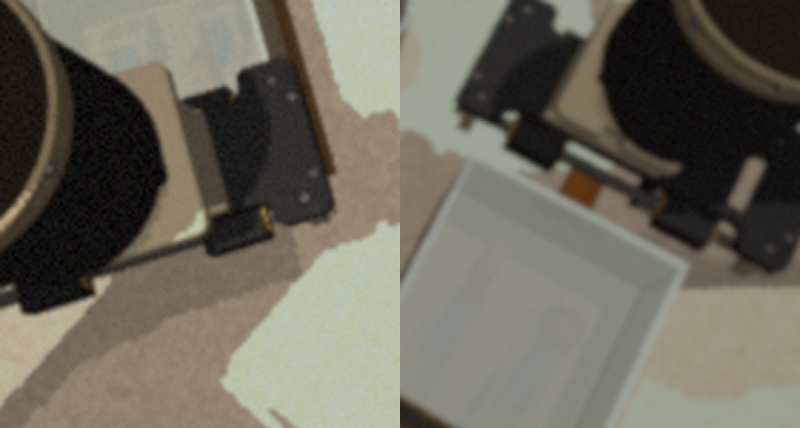

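The view shows the tab between the two fingers (side crop, 580,190), with TCP still 55 mm high. I'll descend and close.

>>> apply_moves --pt "0.6 0 0 0.025 0 0 0" --pt "0.6 0 0 0.02 0 0 0" --pt "0.6 0 0 0.01 0 0 0" --pt "0.6 0 0 0 0 0 0" --pt "0.2 0 0 0 0 0 0" --pt "0.2 0 0 0 0 0 0" --pt "0.2 0 0 0 0 0 0" --pt "0.2 0 0 0 0 0 0" --pt "0.2 0 0 0 0 0 0" --newtons 12

```text
time_s: 3.78
tcp_pos: [0.4736, 0.1951, 0.1463]
eef_rot: [180.0, 0.1, -167.3]
contact_force: [0.5, -0.4, 0.3]
gripper_width: 0.0247
gripper_force: 0.0
```

>>> apply_moves --pt "0.1 0 0 0 0 0 0" --pt "0.1 0 0 0 0 0 0" --pt "0.1 0 0 0 0 0 0" --pt "0.1 0 0 0 0 0 0" --pt "0.1 -0.0043 0 -0.0125 0 0 0" --pt "0.1 -0.0052 0 -0.0122 0 0 0" --pt "0.1 -0.006 0 -0.0118 0 0 0" --pt "0.1 -0.0068 0 -0.0113 0 0 0"

```text
time_s: 4.45
tcp_pos: [0.4951, 0.2004, 0.1937]
eef_rot: [179.9, 0.0, -167.3]
contact_force: [0.2, 4.1, -3.2]
gripper_width: 0.0218
gripper_force: 12.0
```

>>> apply_moves --pt "0.1 -0.0076 0 -0.0108 0 0 0" --pt "0.1 -0.0083 0 -0.0103 0 0 0" --pt "0.1 -0.009 0 -0.0097 0 0 0" --pt "0.1 -0.0097 0 -0.009 0 0 0" --pt "0.1 -0.0103 0 -0.0083 0 0 0" --pt "0.1 -0.0108 0 -0.0076 0 0 0" --pt "0.1 -0.0113 0 -0.0068 0 0 0" --pt "0.1 -0.0118 0 -0.006 0 0 0" --pt "0.1 -0.0122 0 -0.0052 0 0 0" --pt "0.1 -0.0125 0 -0.0043 0 0 0" --pt "0.1 -0.0128 0 -0.0034 0 0 0" --pt "0.1 -0.013 0 -0.0025 0 0 0" --pt "0.1 -0.0131 0 -0.0016 0 0 0" --pt "0.1 -0.0132 0 -0.0007 0 0 0"

```text
time_s: 5.62
tcp_pos: [0.6471, 0.2346, 0.2792]
eef_rot: [180.0, -0.0, -167.3]
contact_force: [-1.7, 4.8, -2.4]
gripper_width: 0.0217
gripper_force: 12.0
```

>>> apply_moves --pt "0.6 0 0 0 0 0 0" --pt "0.6 0 0 0 0 0 0" --pt "0.6 0 0 0 0 0 0" --pt "0.6 0 0 -0.02 0 0 0" --pt "0.6 0 0 -0.035 0 0 0" --pt "0.6 0 0 -0.035 0 0 0" --pt "0.5 0.03 0 -0.02 0 0 0" --pt "0.4 0.04 0 0 0 0 0" --pt "0.35 0.04 0 0 0 0 0" --pt "0.35 0.04 0 0 0 0 0" --pt "0.35 0.04 0 0 0 0 0" --pt "0.35 0.04 0 0 0 0 0" --pt "0.35 0.04 0 0 0 0 0" --pt "0.35 0 0 0 0 0 0" --pt "0.35 0 0 0 0 0 0"

```text
time_s: 6.87
tcp_pos: [0.3816, 0.1734, 0.3911]
eef_rot: [179.8, 0.2, -167.2]
contact_force: [0.1, 0.2, 0.8]
gripper_width: 0.031
gripper_force: 0.0
```

```bash
python3 - <<'E'
from h import *
s=snap('side'); t=snap('top')
a=[cv2.resize(c['frame'][v:v+200,u:u+200,::-1],(400,400),interpolation=cv2.INTER_CUBIC) for c,u,v in((t,50,120),(s,280,200))]
cv2.imwrite('pics/open.png',np.clip(np.hstack(a)*1.3,0,255).astype(np.uint8)); g=get_state();print(g['tcp_pos'],g['joints'])
E
```

```text
[0.38327837 0.17429919 0.39010107] [ 5.15619733e+01 -8.33627398e+00 -1.38982584e+01  9.37966714e-03
 -8.43425482e+01 -1.28804729e+02]
```

View pics/open.png

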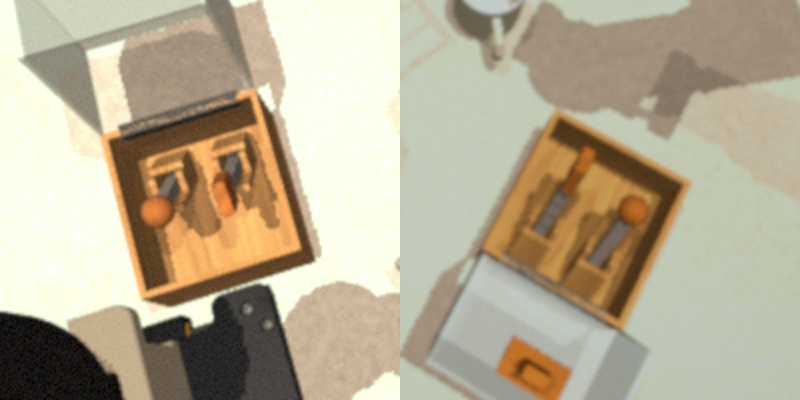

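The cover stands open at the stop. The dipstick's flat head is at (225,195) in the top crop and (580,165) in the side crop; the ball is at +y. Now to refine the head position from the cloud.

```bash
python3 - <<'E'
from fit import *
c0=np.array([.5737,.2188]); th=np.radians(12.7); X=np.array([np.cos(th),np.sin(th)]); Y=np.array([-X[1],X[0]])
a=np.radians(28); ax=np.array([-np.sin(a),0,np.cos(a)]); px=np.array([np.cos(a),0,np.sin(a)])
for n in('top','side'):
    P=cloud(load(n)).reshape(-1,3); d=P[:,:2]-c0; Q=np.c_[d@X,d@Y,P[:,2]]
    # caddy walls check
    m=(Q[:,2]>.084)&(Q[:,2]<.096)&(abs(Q[:,0])<.1)&(abs(Q[:,1])<.1)
    r=cv2.minAreaRect(clean(Q[m],n=4)[:,:2].astype(np.float32)); print(n,'rim',r)
    for nm,y in (('dip',-.03),('stir',.03)):
        e=Q-[.048,y,.016]; al=e@ax; pp=e@px
        m=(al>.118)&(al<.168)&(abs(pp)<.03)&(abs(e[:,1])<.02)
        print(nm,m.sum(),'along',np.percentile(al[m],[2,50,98]).round(4),'perp',np.percentile(pp[m],[2,50,98]).round(4),'y',np.percentile(e[m,1],[2,50,98]).round(4))
        m=(al>.07)&(al<.115)&(abs(pp)<.03)&(abs(e[:,1])<.015)
        print('  bar',m.sum(),'perp',np.percentile(pp[m],[2,50,98]).round(4),'y',np.percentile(e[m,1],[2,50,98]).round(4))
E
```

```text
top rim ((0.010490849614143372, -0.0006399601697921753), (0.1748533397912979, 0.14676445722579956), 0.020001718774437904)
dip 218 along [0.1211 0.1569 0.1606] perp [-0.0166 -0.0004  0.012 ] y [-0.007  -0.0034  0.0043]
  bar 80 perp [-0.0143 -0.008   0.0031] y [-0.0142 -0.0068  0.0007]
stir 222 along [0.128  0.1384 0.1432] perp [-0.0147 -0.0009  0.01  ] y [-0.014  -0.0029  0.01  ]
  bar 75 perp [-0.0145 -0.0039  0.0033] y [-0.0143 -0.0068  0.003 ]
side rim ((0.0007251650094985962, -0.0002567172050476074), (0.14741790294647217, 0.16122965514659882), 89.93738555908203)
dip 195 along [0.1221 0.1554 0.1628] perp [-0.0172  0.0075  0.0112] y [-0.0056 -0.0004  0.0062]
  bar 229 perp [-0.0157 -0.0096  0.0024] y [-0.0145 -0.0021  0.0145]
stir 200 along [0.1253 0.139  0.1451] perp [-0.011   0.0024  0.0099] y [-0.0128 -0.0012  0.0118]
  bar 234 perp [-0.0151 -0.008   0.0033] y [-0.0145 -0.003   0.0141]
```

>>> apply_moves --pt "0.35 0 0 0 0 -0.0622 0" --pt "0.35 0 0 0 0 -0.0622 0" --pt "0.35 0 0 0 0 -0.0622 0" --pt "0.35 0 0 0 0 -0.0622 0" --pt "0.35 0 0 0 0 -0.0623 0" --pt "0.35 -0.0052 -0.0042 0.0328 0 0 0" --pt "0.35 -0.0052 -0.0042 0.0328 0 0 0" --pt "0.35 -0.0052 -0.0042 0.0328 0 0 0" --pt "0.35 -0.0052 -0.0042 0.0328 0 0 0" --pt "0.35 -0.0052 -0.0042 0.0328 0 0 0" --pt "0.35 -0.0052 -0.0042 0.0328 0 0 0" --pt "0.35 -0.0052 -0.0042 0.0328 0 0 0" --pt "0.35 0 0 0 0 0 0" --pt "0.35 0 0 0 0 0 0" --pt "0.35 0 0 0 0 0 0"

```text
time_s: 8.22
tcp_pos: [0.527, 0.1758, 0.2033]
eef_rot: [-179.9, 27.9, -167.4]
contact_force: [-0.7, -0.2, 0.7]
gripper_width: 0.0306
gripper_force: 0.0
```

```bash
cat >> fit.py <<'E'
def tool_delta(pt):  # world point -> tool-frame shift from the present TCP
    g=get_state(); M=R.from_euler('xyz',g['eef_rot'],degrees=True).as_matrix(); return M.T@(pt-g['tcp_pos']),M
CT=np.eye(4); CT[:3,:3]=R.from_euler('z',12.7,degrees=True).as_matrix(); CT[:2,3]=.5737,.2188
TT=np.eye(4); TT[:3,:3]=R.from_euler('z',-9.27,degrees=True).as_matrix(); TT[:2,3]=.5258,-.198
E
python3 - <<'E'
from fit import *
G=CT[:3,:3]@[-.0227,-.031,.1426]+CT[:3,3]; d,M=tool_delta(G); print(d.round(4),(CT[:3,:3].T@M).round(3).tolist(),get_state()['joints'].round(1))
E
```

```text
[-0.0001  0.0008  0.0688] [[-0.884, 0.002, 0.468], [0.001, 1.0, -0.002], [-0.468, -0.001, -0.884]] [  41.5   -2.8  -54.4   44.8  -18.8 -159.2]
```

>>> apply_moves --pt "0.35 0 0 0.02 0 0 0" --pt "0.35 0 0 0.02 0 0 0" --pt "0.35 0 0 0.015 0 0 0" --pt "0.35 0 0 0.008 0 0 0" --pt "0.35 0 0 0.006 0 0 0" --pt "0.35 0 0 0 0 0 0" --pt "0.35 0 0 0 0 0 0" --newtons 20

```text
time_s: 8.8
tcp_pos: [0.5533, 0.1775, 0.1599]
eef_rot: [179.7, 27.0, -167.1]
contact_force: [0.2, -0.1, 0.1]
gripper_width: 0.0309
gripper_force: 0.0
```

```bash
python3 - <<'E'
from fit import *
G=CT[:3,:3]@[-.0227,-.031,.1426]+CT[:3,3]; d,M=tool_delta(G); print(G,d.round(4),(CT[:3,:3].T@M).round(3).tolist());g=get_state();print(g['joints'].round(2),g['qd'].round(1),g['contact_force'],g['tcp_pos'],g['eef_rot'])
E
```

```text
[0.5583706  0.18356792 0.1426    ] [0.0022 0.0047 0.0183] [[-0.891, -0.006, 0.455], [-0.004, 1.0, 0.007], [-0.455, 0.004, -0.891]]
[  28.57    3.08  -58.16   69.75   -7.22 -173.59] [ 0.3 -0.1 -0.3  0.5  0.1  0. ] [ 0.21735981 -0.08224263  0.13822887] [0.55328807 0.17750083 0.15990584] [ 179.72628135   27.04489311 -167.06137853]
```

```bash
cat > kin.py <<'E'
from h import *
from scipy.optimize import least_squares
S=[([-49.612,20.546,.682,0,-70.136,-16.507],[.273,-.617,.246],[180,0,-156.12]),
([23.8,-8.5,-14.5,0,-83.9,-101.1],[.41838,-.02479,.38569],[179.98,.03,-167.26]),
([44.373,7.158,-23.265,.033,-59.467,-121.655],[.47413,.19529,.20201],[179.97,.11,-167.26]),
([51.562,-8.336,-13.898,.009,-84.343,-128.805],[.38328,.1743,.3901],[179.8,.2,-167.2]),
([41.5,-2.8,-54.4,44.8,-18.8,-159.2],[.527,.1758,.2033],[-179.9,27.9,-167.4]),
([28.57,3.08,-58.16,69.75,-7.22,-173.59],[.55329,.1775,.15991],[179.726,27.045,-167.061])]
def r(a,d): return R.from_euler(a,d,degrees=True)
R0=r('y',-90)*r('z',-90)*r('x',180)
def fk(q,t,s4=1):
    A=r('z',q[0]);B=A*r('y',q[1]);C=B*r('y',-q[2]);D=C*r('x',s4*q[3]);E=D*r('y',-q[4])
    p=A.apply([t[0],t[11],t[1]])+B.apply([t[2],0,t[3]])+C.apply([t[4],0,t[5]])+D.apply([0,t[6],t[7]])+E.apply([t[8],t[9],t[10]])
    return p,E*R0*r('z',-q[5])
E
python3 - <<'E'
from kin import *
for s4 in(1,-1): print(s4,[round(np.degrees((fk(q,np.zeros(12),s4)[1].inv()*R.from_euler('xyz',e,degrees=True)).magnitude()),2) for q,p,e in S])
best=None
for s4 in (1,-1):
    t0=np.array([0,.3,0,.4,.4,0,0,0,.2,0,0,-.1])
    f=lambda t:np.r_[np.concatenate([(fk(q,t,s4)[0]-p)/.001 for q,p,e in S]),(t-t0*(np.array([0,1,0,1,1,0,0,0,1,0,0,1])))/.2]
    o=least_squares(f,t0); print(s4,o.x.round(4),np.array([np.linalg.norm(fk(q,o.x,s4)[0]-p) for q,p,e in S]).round(4))
E
```

```text
1 [np.float64(0.0), np.float64(0.08), np.float64(0.07), np.float64(0.19), np.float64(89.56), np.float64(139.5)]
-1 [np.float64(0.0), np.float64(0.08), np.float64(0.01), np.float64(0.2), np.float64(0.06), np.float64(0.0)]
1 [ 0.0659 -0.3102  0.0875  0.4731  0.2959  0.2766  0.0682 -0.1335 -0.102
  0.0682 -0.0181 -0.3327] [0.0258 0.0051 0.0507 0.0059 0.0737 0.0485]
-1 [-0.001   0.1979 -0.0013  0.6003  0.4635  0.0033 -0.0959 -0.0023  0.3579
 -0.0959  0.0021  0.    ] [0.0001 0.0004 0.0001 0.0003 0.0002 0.0002]
```

```bash
cat >> kin.py <<'E'
TK=np.array([-.001,.1979,-.0013,.6003,.4635,.0033,-.0959,-.0023,.3579,-.0959,.0021,0])
LO=np.array([-176.03,-82.01,-58.28,-173.87,-174.79,-173.66]);HI=np.array([176.03,121.73,71.71,95.51,-.11,173.66])
def FK(q): return fk(q,TK,-1)
def err(q,p,M):
    a,b=FK(q); return np.r_[(a-p)/.01,(M.inv()*b).as_rotvec()/.05]
def solve(q0,p,M,m=1.0):
    o=least_squares(err,np.clip(q0,LO+m+.01,HI-m-.01),args=(p,M),bounds=(LO+m,HI-m),x_scale=30); return o.x,np.abs(o.fun).max()
def allik(p,M,n=60,seed=0):
    g=np.random.default_rng(seed); out=[]
    for _ in range(n):
        q,e=solve(g.uniform(LO,HI),p,M)
        if e<.02 and not any(np.abs(q-k).max()<3 for k in out): out.append(q)
    return out
def pose(T,x,y,z,tilt,flip):
    M=R.from_matrix(T[:3,:3])*r('y',-tilt)*r('y',180)*r('z',180 if flip else 0)
    return T[:3,:3]@[x,y,z]+T[:3,3],M
E
python3 - <<'E'
from kin import *; from fit import CT,TT
M=pose(CT,0,0,0,28,0)[1]; print((CT[:3,:3].T@M.as_matrix()).round(2).tolist())
s,c=np.sin(np.radians(38)),np.cos(np.radians(38))
N=lambda a:(.045-s*a,0,.024+c*a)
for fl in(0,1):
    for nm,T,xyz,tl in (('G28',CT,(-.0227,-.031,.1426),28),('G20',CT,(-.0227,-.031,.1426),20),('N38',TT,N(.145),38),('N30',TT,N(.145),30),('Npre38',TT,N(.27),38),('Npre30',TT,N(.27),30)):
        print(fl,nm,[q.round(0).astype(int).tolist() for q in allik(*pose(T,*xyz,tl,fl))])
E
```

```text
[[-0.88, 0.0, 0.47], [0.0, 1.0, 0.0], [-0.47, 0.0, -0.88]]
0 G28 []
0 G20 [[41, 8, -44, 26, -22, -141]]
0 N38 []
0 N30 []
0 Npre38 []
0 Npre30 [[8, -21, -56, 19, -27, -123]]
1 G28 []
1 G20 [[41, 8, -44, 26, -22, 39]]
1 N38 []
1 N30 []
1 Npre38 []
1 Npre30 [[8, -21, -56, 19, -27, 57]]
```

```bash
cat > aik.py <<'E'
from kin import *
ph=np.radians(np.arange(0,360,.5))
def aik(p,M,tol=0.0):
    """all joint solutions for a tool pose"""
    Rm=M.as_matrix(); d=Rm[:,2]; u=np.outer(np.cos(ph),Rm[:,0])+np.outer(np.sin(ph),Rm[:,1])
    F=p-.358*d+.1918*u; out=[]
    for sg in(1,-1):
        j1=np.arctan2(sg*F[:,1],sg*F[:,0]); rho=sg*np.hypot(F[:,0],F[:,1]); z=F[:,2]-.198
        s3=(rho**2+z**2-.36-.2148)/.5562; ok=abs(s3)<1; j3=np.arcsin(np.clip(s3,-1,1))
        A=.6+.4635*np.sin(j3); B=.4635*np.cos(j3)   # F = Rot(j2) of (B, A)
        j2=np.arctan2(rho,z)-np.arctan2(B,A)
        a=j2-j3; f=np.c_[np.cos(a)*np.cos(j1),np.cos(a)*np.sin(j1),-np.sin(a)]
        h=(f*u).sum(1)
        for i in np.where((h*np.roll(h,-1)<=0)&ok&np.roll(ok,-1))[0]:
            q=np.degrees([j1[i],j2[i],j3[i],0,0,0]); C=r('z',q[0])*r('y',q[1]-q[2])
            y=C.inv().apply(u[i]); q[3]=-np.degrees(np.arctan2(y[2],y[1]))
            D=C*r('x',-q[3]); w=D.inv().apply(d); q[4]=-np.degrees(np.arctan2(-w[2],w[0]))
            E=(D*r('y',-q[4])*R0).inv()*M; q[5]=-np.degrees(E.as_rotvec()[2])
            q=(q+180)%360-180
            if q[4]>0: q[4]=q[4]
            if np.all(q>LO-.5) and np.all(q<HI+.5): out.append(q)
            elif tol: out.append(q)
    return out
E
python3 - <<'E'
from aik import *; from fit import CT,TT
for q,p,e in S[2:3]+S[5:]: print([k.round(1).tolist() for k in aik(np.array(p),R.from_euler('xyz',e,degrees=True))])
s,c=np.sin(np.radians(38)),np.cos(np.radians(38))
N=lambda a:(.045-s*a,0,.024+c*a)
for nm,T,xyz,tl in (('G28',CT,(-.0227,-.031,.1426),28),('N38',TT,N(.145),38),('Npre38',TT,N(.27),38)):
    print(nm,[k.round(0).tolist() for k in aik(*pose(T,*xyz,tl,0),tol=1)])
for nm,a in(('N',.145),('Npre',.2),('Npre',.27)):
    print(nm)
    for de in (-10,0,10,20,30):
        row=[]
        for ps in range(0,360,30):
            p,_=pose(TT,*N(a),38,0); Mn=R.from_matrix(TT[:3,:3])*r('y',-38)*r('y',180)*r('z',ps)*r('y',de)
            row.append(len(aik(p,Mn))+len(aik(p,Mn*r('z',180))))
        print(de,row)
E
```

```text
[[44.4, 7.0, -23.3, 0.2, -59.6, -121.7]]
[[29.6, 3.0, -57.8, 67.2, -7.9, -172.0]]
G28 [[-142.0, -109.0, -56.0, 133.0, 163.0, -159.0], [-139.0, -108.0, -25.0, -142.0, -158.0, -80.0], [177.0, -107.0, -29.0, -28.0, 164.0, 77.0], [179.0, -108.0, -54.0, 36.0, -169.0, 138.0]]
N38 [[-176.0, -100.0, -66.0, 155.0, 160.0, -124.0], [-180.0, -102.0, -42.0, -145.0, -170.0, -63.0], [131.0, -107.0, -33.0, -59.0, 152.0, 68.0], [124.0, -106.0, -70.0, 47.0, -143.0, 170.0]]
Npre38 [[-55.0, -20.0, -70.0, 112.0, 28.0, -166.0], [2.0, -23.0, -66.0, 38.0, -12.0, -137.0], [-168.0, -77.0, -62.0, 160.0, 139.0, -123.0], [174.0, -86.0, -33.0, -129.0, -178.0, -41.0], [132.0, -92.0, -27.0, -77.0, 157.0, 47.0], [104.0, -83.0, -67.0, 39.0, -117.0, 172.0]]
N
-10 [0, 0, 0, 0, 0, 0, 0, 2, 2, 2, 2, 2]
0 [0, 0, 0, 0, 0, 0, 0, 0, 0, 0, 0, 0]
10 [0, 2, 2, 2, 2, 2, 0, 0, 0, 0, 0, 0]
20 [2, 2, 2, 2, 2, 2, 2, 2, 1, 0, 0, 0]
30 [2, 2, 2, 2, 2, 2, 2, 0, 0, 0, 0, 2]
Npre
-10 [0, 0, 0, 0, 0, 0, 2, 2, 2, 2, 2, 0]
0 [0, 0, 0, 0, 0, 0, 0, 0, 0, 0, 0, 0]
10 [2, 2, 2, 2, 2, 0, 0, 0, 0, 0, 0, 0]
20 [2, 2, 2, 2, 2, 2, 2, 0, 0, 0, 0, 2]
30 [2, 2, 2, 2, 2, 2, 2, 2, 0, 0, 0, 2]
Npre
-10 [0, 0, 0, 0, 0, 2, 2, 2, 2, 2, 2, 0]
0 [0, 0, 0, 0, 0, 0, 0, 0, 0, 0, 0, 0]
10 [2, 2, 2, 2, 2, 0, 0, 0, 0, 0, 0, 2]
20 [2, 2, 2, 2, 2, 2, 0, 0, 0, 0, 2, 2]
30 [2, 2, 2, 2, 2, 2, 2, 2, 0, 0, 0, 2]
```

```bash
python3 - <<'E'
from aik import *; from fit import CT,TT
def N(a,lean=38,off=0,y=0):
    s,c=np.sin(np.radians(lean)),np.cos(np.radians(lean)); return (.045+off-s*a,y,.024+c*a)
def feas(p,M): return aik(p,M)+aik(p,M*r('z',180))
B=R.from_matrix(TT[:3,:3])
for lean in(38,34):
  for a in(.145,.155,.27):
    for sl in (-5,0,5):
      for ps in(-8,0,8):
        best=None
        for t in np.arange(38,14,-1):
            p,_=pose(TT,*N(a,lean),38,0); p=p+TT[:3,:3]@[0,a*np.sin(np.radians(-sl))*0,0]
            M=B*r('x',sl)*r('y',-t)*r('y',180)*r('z',ps)
            f=feas(p,M)
            if f: best=t; break
        print(lean,a,'side',sl,'spin',ps,'maxtilt',best,[k.round(0).astype(int).tolist() for k in f][:2])
for t in(28,26,25,24,22,20,18): 
    f=feas(*pose(CT,-.0227-.0047,-.031,.1426+.0088,t,0)); print('G155',t,[k.round(0).astype(int).tolist() for k in f])
E
```

```text
38 0.145 side -5 spin -8 maxtilt 22 [[2, 0, -57, 38, -14, -127], [2, 0, -57, 38, -14, 53]]
38 0.145 side -5 spin 0 maxtilt 22 [[2, 0, -57, 38, -14, -135], [2, 0, -57, 38, -14, 45]]
38 0.145 side -5 spin 8 maxtilt 22 [[2, 0, -57, 38, -14, -143], [2, 0, -57, 38, -14, 37]]
38 0.145 side 0 spin -8 maxtilt 26 [[0, 0, -58, 30, -8, -120], [0, 0, -58, 30, -8, 60]]
38 0.145 side 0 spin 0 maxtilt 26 [[0, 0, -58, 30, -8, -128], [0, 0, -58, 30, -8, 52]]
38 0.145 side 0 spin 8 maxtilt 26 [[0, 0, -58, 30, -8, -136], [0, 0, -58, 30, -8, 44]]
38 0.145 side 5 spin -8 maxtilt 31 [[0, -1, -54, 8, -6, -101], [0, -1, -54, 8, -6, 79]]
38 0.145 side 5 spin 0 maxtilt 31 [[0, -1, -54, 8, -6, -109], [0, -1, -54, 8, -6, 71]]
38 0.145 side 5 spin 8 maxtilt 31 [[0, -1, -54, 8, -6, -117], [0, -1, -54, 8, -6, 63]]
38 0.155 side -5 spin -8 maxtilt 23 [[2, -1, -59, 39, -14, -128], [2, -1, -59, 39, -14, 52]]
38 0.155 side -5 spin 0 maxtilt 23 [[2, -1, -59, 39, -14, -136], [2, -1, -59, 39, -14, 44]]
38 0.155 side -5 spin 8 maxtilt 23 [[2, -1, -59, 39, -14, -144], [2, -1, -59, 39, -14, 36]]
38 0.155 side 0 spin -8 maxt
[... 3517 characters left out ...]
, -21, -58, 25, -22, 46]]
34 0.27 side 5 spin -8 maxtilt 38 [[4, -22, -57, 16, -17, -111], [4, -22, -57, 16, -17, 69]]
34 0.27 side 5 spin 0 maxtilt 38 [[4, -22, -57, 16, -17, -119], [4, -22, -57, 16, -17, 61]]
34 0.27 side 5 spin 8 maxtilt 38 [[4, -22, -57, 16, -17, -127], [4, -22, -57, 16, -17, 53]]
G155 28 []
G155 26 [[32, 4, -57, 64, -9, -171], [32, 4, -57, 64, -9, 9]]
G155 25 [[36, 5, -54, 52, -12, -162], [36, 5, -54, 52, -12, 18]]
G155 24 [[39, 5, -52, 43, -15, -156], [39, 5, -52, 43, -15, 24]]
G155 22 [[41, 6, -47, 32, -20, -147], [41, 6, -47, 32, -20, 33]]
G155 20 [[42, 7, -44, 25, -24, -140], [42, 7, -44, 25, -24, 40]]
G155 18 [[42, 7, -40, 19, -28, -135], [42, 7, -40, 19, -28, 45]]
```

>>> apply_moves --pt "0.35 0 0 -0.01 0 0 0" --pt "0.35 0 0 -0.015 0 0 0" --pt "0.35 0 0 -0.015 0 0.02 0" --pt "0.35 0 0 -0.01 0 0.03 0" --pt "0.35 0 0 0 0 0.03 0" --pt "0.35 0 0 0 0 0.02 0" --pt "0.35 0 0 0 0 0 0" --pt "0.35 0 0 0 0 0 0"

```text
time_s: 9.47
tcp_pos: [0.5388, 0.1712, 0.2]
eef_rot: [-179.9, 19.3, -167.1]
contact_force: [-0.4, -0.3, -0.8]
gripper_width: 0.0304
gripper_force: 0.0
```

```bash
cat > go.py <<'E'
import sys
from aik import *; from fit import CT,TT
def delta(p,M):
    g=get_state(); A=R.from_euler('xyz',g['eef_rot'],degrees=True)
    print('shift m',A.inv().apply(p-g['tcp_pos']).round(4),'turn/90',(np.degrees((A.inv()*M).as_rotvec())/90).round(4),'j',g['joints'].round(1))
E
python3 - <<'E'
from go import *
delta(*pose(CT,-.0274,-.031,.1514,19,0)); delta(*pose(CT,-.0509,-.031,.1955,19,0))
E
```

```text
shift m [-0.0002  0.0078  0.0516] turn/90 [0.     0.0033 0.0018] j [  43.     2.   -39.2   17.7  -33.3 -133.7]
shift m [0.0074 0.0078 0.0022] turn/90 [0.     0.0033 0.0018] j [  43.     2.   -39.2   17.7  -33.3 -133.7]
```

>>> apply_moves --pt "0.35 0.004 0.0078 0 0 0.0033 0.0018" --pt "0.35 0 0 0.005 0 0 0" --pt "0.35 -0.001 0 0.015 0 0 0" --pt "0.35 -0.001 0 0.015 0 0 0" --pt "0.35 -0.001 0 0.01 0 0 0" --pt "0.35 -0.001 0 0.006 0 0 0" --pt "0.35 0 0 0 0 0 0" --pt "0.35 0 0 0 0 0 0"

```text
time_s: 10.13
tcp_pos: [0.5528, 0.1806, 0.1506]
eef_rot: [-179.9, 18.8, -167.3]
contact_force: [0.7, -0.3, 0.1]
gripper_width: 0.0307
gripper_force: 0.0
```

```bash
python3 - <<'E'
from go import *
delta(*pose(CT,-.0274,-.031,.1514,19,0))
c=snap('side'); t=snap('top')
a=[cv2.resize(c['frame'][v:v+120,u:u+120,::-1],(400,400),interpolation=cv2.INTER_CUBIC) for c,u,v in((t,90,160),(c,310,230))]
cv2.imwrite('pics/grasp.png',np.clip(np.hstack(a)*1.3,0,255).astype(np.uint8))
E
```

```text
shift m [-0.0016  0.0017 -0.0004] turn/90 [-0.0014 -0.0018  0.0002] j [  42.     7.2  -42.1   21.6  -25.8 -137.6]
```

View pics/grasp.png

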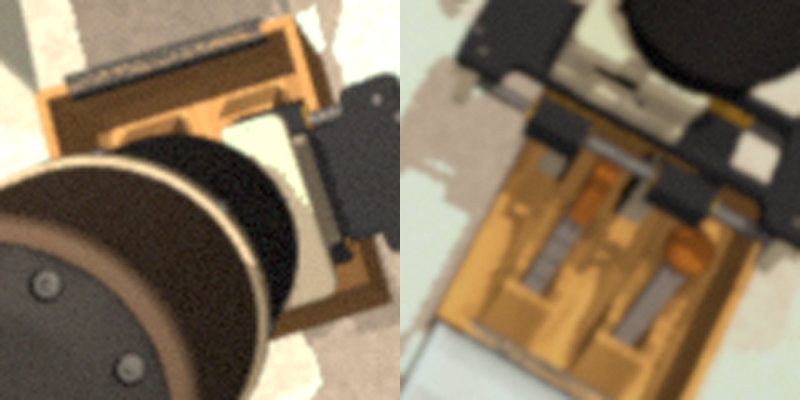

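>>> apply_moves --pt "0.0 0 0.0015 0 0 0 0" --pt "0.0 0 0 0 0 0 0" --pt "0.0 0 0 0 0 0 0" --pt "0.0 0 0 0 0 0 0" --pt "0.0 0 0 0 0 0 0" --pt "0.0 0 0 0 0 0 0" --newtons 25

```text
time_s: 10.73
tcp_pos: [0.553, 0.1827, 0.1515]
eef_rot: [-179.9, 18.9, -167.3]
contact_force: [-2.7, 0.4, 3.9]
gripper_width: 0.0119
gripper_force: 25.0
```

>>> apply_moves --pt "0.0 0.0016 0 -0.01 0 0 0" --pt "0.0 0.0023 0 -0.0148 0 0 0" --pt "0.0 0.0039 0 -0.0247 0 0 0" --pt "0.0 0.0039 0 -0.0247 0 0 0" --pt "0.0 0.0039 0 -0.0247 0 0 0" --pt "0.0 0.0039 0 -0.0247 0 0 0" --pt "0.0 0.0039 0 -0.0247 0 0 0" --pt "0.0 0.0023 0 -0.0148 0 0 0" --pt "0.0 0 0 0 0 0 0" --pt "0.0 0 0 0 0 0 0"

```text
time_s: 11.57
tcp_pos: [0.4774, 0.1659, 0.2974]
eef_rot: [-180.0, 19.0, -167.3]
contact_force: [0.3, 0.3, -1.6]
gripper_width: 0.0121
gripper_force: 25.0
```

```bash
cat > plan.py <<'E'
from go import *
def NP(a,tilt=29,lean=38,side=4,flip=0):
    """tool pose for rod at distance a (foot above floor) in neck; TCP at G along rod"""
    G=.155; B=R.from_matrix(TT[:3,:3])*r('x',side)
    ax=(B*r('y',-lean)).apply([0,0,1])       # rod axis, world
    base=TT[:3,:3]@np.array([.045,0,.024])+TT[:3,3]
    nz=(R.from_matrix(TT[:3,:3])*r('y',-38)).apply([0,0,1])
    # rod axis crosses the neck axis 55 mm above the floor
    p0=base+nz*.0525-ax*.0525
    return p0+ax*(G+a), B*r('y',-tilt)*r('y',180)*r('z',180 if flip else 0)
E
python3 - <<'E'
from plan import *
s=snap('side'); t=snap('top')
for n,c in(('t',t),('s',s)): cv2.imwrite(f'pics/lift_{n}.png',cv2.resize(c['frame'][...,::-1],(800,600)))
g=get_state(); A=R.from_euler('xyz',g['eef_rot'],degrees=True); print(g['tcp_pos'],g['eef_rot'],g['joints'].round(1))
ax=R.from_matrix(CT[:3,:3])*r('y',-28); M=A.as_matrix()
# measure rod: points near the expected axis
z=ax.apply([0,0,1])
for c in(t,s):
    P=cloud(c).reshape(-1,3); d=P-g['tcp_pos']; q=d@M  # tool frame
    k=(abs(q[:,1])<.012)&(q[:,2]>.03)&(q[:,2]<.16)&(abs(q[:,0])<.06)
    if k.sum()>10:
        f=np.polyfit(q[k,2],q[k,0],1); print('pts',k.sum(),'slope deg',np.degrees(np.arctan(f[0])).round(2),'off',f[1].round(4),'len',q[k,2].max().round(4),'y',np.median(q[k,1]).round(4))
for a in(.16,.13,.11,.05,.02,0):
    for tl,sd in((29,4),(30,4),(28,3)):
        print(a,tl,sd,[k.round(0).astype(int).tolist() for k in aik(*NP(a,tl,38,sd))],end=' ')
    print()
E
```

```text
[0.47727809 0.16549674 0.29577594] [-179.87332805   18.80552582 -167.2847581 ] [  49.5   -9.1  -34.8   14.7  -50.1 -134.9]
pts 47 slope deg -5.8 off -0.015 len 0.154 y -0.0015
pts 374 slope deg -9.55 off -0.005 len 0.1497 y 0.0009
0.16 29 4 [[3, -24, -46, 4, -39, -105], [101, -81, -56, 33, -119, 173]] 0.16 30 4 [[3, -24, -47, 5, -37, -106], [101, -81, -56, 34, -117, 174]] 0.16 28 3 [[5, -24, -47, 7, -40, -109], [103, -81, -55, 31, -120, 172]] 
0.13 29 4 [[2, -20, -47, 4, -34, -105]] 0.13 30 4 [[2, -21, -48, 5, -32, -106]] 0.13 28 3 [[4, -20, -48, 7, -34, -108]] 
0.11 29 4 [[2, -17, -48, 4, -30, -105]] 0.11 30 4 [[2, -18, -49, 5, -29, -106]] 0.11 28 3 [[3, -17, -49, 7, -31, -108]] 
0.05 29 4 [[1, -9, -50, 5, -20, -105]] 0.05 30 4 [[1, -9, -51, 6, -18, -106]] 0.05 28 3 [[2, -9, -51, 8, -20, -109]] 
0.02 29 4 [[1, -5, -51, 6, -15, -106]] 0.02 30 4 [[1, -5, -52, 8, -12, -108]] 0.02 28 3 [[1, -5, -52, 9, -15, -110]] 
0 29 4 [[0, -2, -51, 6, -11, -106]] 0 30 4 [[0, -2, -53, 9, -9, -109]] 0 28 3 [[1, -2, -53, 11, -11, -111]]
```

```bash
python3 - <<'E'
from plan import *
from scipy.spatial.transform import Slerp
g=get_state(); A=R.from_euler('xyz',g['eef_rot'],degrees=True); p0=g['tcp_pos']
p1,M1=NP(.18); print('pre',p1.round(4),M1.as_euler('xyz',degrees=True).round(2)); sl=Slerp([0,1],R.concatenate([A,M1]))
W=np.array([.37,.06,.33])
pts=[p0+(W-p0)*k for k in np.linspace(0,1,5)]+[W+(p1-W)*k for k in np.linspace(.2,1,5)]
for i,p in enumerate(pts):
    M=sl(min(1,i/4)); foot=p-M.apply([.0242,0,-.1531])*1; 
    foot=p+M.apply([-.155*np.sin(np.radians(9)),0,.155*np.cos(np.radians(9))])
    print(p.round(3),'foot',foot.round(3),'foot in tank',(TT[:3,:3].T@(foot-TT[:3,3])).round(3),[k.round(0).astype(int).tolist() for k in aik(p,M)])
delta(W,M1)
print('W->pre in tool M1',M1.inv().apply(p1-W).round(4),'advance axis per 10mm',M1.inv().apply(NP(0)[0]-NP(.1)[0]).round(4)*.1)
E
```

```text
pre [ 0.3642 -0.1874  0.2874] [175.43  28.92 168.52]
[0.477 0.165 0.296] foot [0.548 0.181 0.159] foot in tank [-0.039  0.378  0.159] [[49, -9, -35, 15, -50, -135]]
[0.45  0.139 0.304] foot [0.528 0.15  0.171] foot in tank [-0.054  0.344  0.171] [[52, -15, -40, 19, -51, -146], [168, -82, -39, 15, -152, 122]]
[0.424 0.113 0.313] foot [0.508 0.118 0.183] foot in tank [-0.068  0.309  0.183] [[56, -21, -45, 24, -53, -157], [161, -77, -43, 16, -145, 122]]
[0.397 0.086 0.321] foot [0.487 0.086 0.196] foot in tank [-0.084  0.274  0.196] [[62, -28, -49, 28, -58, -169], [-152, -82, -14, -102, -168, -42], [153, -71, -46, 18, -137, 124]]
[0.37 0.06 0.33] foot [0.466 0.053 0.208] foot in tank [-0.1    0.238  0.208] [[-160, -79, -16, -92, -169, -29], [139, -64, -50, 22, -125, 130]]
[0.369 0.011 0.321] foot [0.464 0.004 0.2  ] foot in tank [-0.093  0.189  0.2  ] [[123, -63, -53, 26, -115, 145]]
[ 0.368 -0.039  0.313] foot [ 0.463 -0.046  0.191] foot in tank [-0.086  0.14   0.191] [[51, -39, -54, 28, -59, -162], [111, -64, -55, 28, -110, 156]]
[ 0.366 -0.088  0.304] foot [ 0.462 -0.095  0.183] foot in tank [-0.079  0.091  0.183] [[35, -36, -53, 23, -51, -146], [104, -68, -55, 30, -109, 164]]
[ 0.365 -0.138  0.296] foot [ 0.461 -0.145  0.174] foot in tank [-0.073  0.042  0.174] [[19, -32, -50, 14, -45, -127], [100, -73, -55, 31, -111, 170]]
[ 0.364 -0.187  0.287] foot [ 0.46  -0.194  0.166] foot in tank [-0.066 -0.007  0.166] [[3, -26, -45, 4, -42, -106]]
shift m [ 0.11   -0.0795 -0.0734] turn/90 [ 0.0575 -0.1201  0.2415] j [  49.5   -9.1  -34.8   14.7  -50.1 -134.9]
W->pre in tool M1 [-0.0175 -0.2474  0.0387] advance axis per 10mm [-0.00156 -0.       0.00988]
```

```bash
cat > path.py <<'E'
from plan import *
from scipy.spatial.transform import Slerp
def check(seg,n=6):
    (p0,A),(p1,B)=seg; sl=Slerp([0,1],R.concatenate([A,B]))
    for k in np.linspace(0,1,n+1)[1:]:
        p=p0+(p1-p0)*k; M=sl(k); foot=p+M.apply([-.0242,0,.1531])
        print(p.round(3),'foot',foot.round(3),[q.round(0).astype(int).tolist() for q in aik(p,M) if abs(q[0])<85])
    print('turn/90',(np.degrees((A.inv()*B).as_rotvec())/90).round(4),'shift in B',B.inv().apply(p1-p0).round(4),'in A',A.inv().apply(p1-p0).round(4))
E
python3 - <<'E'
from path import *
g=get_state(); A=R.from_euler('xyz',g['eef_rot'],degrees=True)
V=R.from_matrix(TT[:3,:3])*r('x',4)*r('y',-8)*r('y',180)
a=(g['tcp_pos'],A); b=(np.array([.43,.10,.32]),V); c=(np.array([.39,-.187,.32]),V); d=NP(.18)
check((a,b),4); check((b,c),6); check((c,d),5)
E
```

```text
[0.465 0.149 0.302] foot [0.531 0.161 0.162] [[48, -10, -33, 12, -54, -137]]
[0.454 0.133 0.308] foot [0.513 0.141 0.165] [[47, -10, -31, 9, -58, -139]]
[0.442 0.116 0.314] foot [0.495 0.122 0.168] [[45, -11, -29, 7, -62, -141]]
[0.43 0.1  0.32] foot [0.476 0.103 0.172] [[42, -11, -27, 4, -66, -143]]
turn/90 [0.0125 0.1103 0.2479] shift in B [ 0.0317 -0.0704 -0.0339] in A [ 0.0495 -0.0536 -0.0423]
[0.423 0.052 0.32 ] foot [0.47  0.055 0.172] [[37, -13, -28, 3, -67, -137]]
[0.417 0.004 0.32 ] foot [0.463 0.007 0.172] [[30, -14, -28, 2, -67, -130]]
[ 0.41  -0.044  0.32 ] foot [ 0.456 -0.041  0.172] [[22, -14, -28, 1, -67, -122]]
[ 0.403 -0.091  0.32 ] foot [ 0.45  -0.088  0.172] [[14, -13, -27, 0, -68, -114]]
[ 0.397 -0.139  0.32 ] foot [ 0.443 -0.136  0.172] [[6, -12, -25, -2, -68, -105]]
[ 0.39  -0.187  0.32 ] foot [ 0.436 -0.184  0.172] [[-2, -10, -23, -3, -69, -97]]
turn/90 [0. 0. 0.] shift in B [-0.0095 -0.289  -0.0191] in A [-0.0095 -0.289  -0.0191]
[ 0.385 -0.187  0.313] foot [ 0.442 -0.186  0.169] [[-1, -13, -27, -2, -63, -97]]
[ 0.38  -0.187  0.307] foot [ 0.447 -0.188  0.167] [[-1, -16, -31, -1, -58, -99]]
[ 0.374 -0.187  0.3  ] foot [ 0.452 -0.19   0.166] [[0, -20, -36, 0, -53, -100]]
[ 0.369 -0.187  0.294] foot [ 0.456 -0.192  0.165] [[2, -23, -40, 2, -48, -103]]
[ 0.364 -0.187  0.287] foot [ 0.46  -0.194  0.166] [[3, -26, -45, 4, -42, -106]]
turn/90 [ 0.     -0.2333 -0.    ] shift in B [ 0.0379 -0.0068  0.0158] in A [ 0.0297 -0.0068  0.0283]
```

>>> apply_moves --pt "0 0 0 -0.005 0.0025 0.022 0.0496" --pt "0 0 0 0 0.0025 0.022 0.0496" --pt "0 0 0 0 0.0025 0.022 0.0496" --pt "0 0 0 0 0.0025 0.022 0.0496" --pt "0 0 0 0 0.0025 0.022 0.0496" --pt "0 0.008 -0.0176 -0.0085 0 0 0" --pt "0 0.008 -0.0176 -0.0085 0 0 0" --pt "0 0.008 -0.0176 -0.0085 0 0 0" --pt "0 0.008 -0.0176 -0.0085 0 0 0" --pt "0 -0.001 -0.026 -0.0019 0 0 0" --pt "0 -0.001 -0.026 -0.0019 0 0 0" --pt "0 -0.001 -0.026 -0.0019 0 0 0" --pt "0 -0.001 -0.026 -0.0019 0 0 0" --pt "0 -0.001 -0.026 -0.0019 0 0 0" --pt "0 -0.001 -0.026 -0.0019 0 0 0" --pt "0 -0.001 -0.026 -0.0019 0 0 0" --pt "0 -0.001 -0.026 -0.0019 0 0 0" --pt "0 -0.001 -0.026 -0.0019 0 0 0" --pt "0 -0.001 -0.026 -0.0019 0 0 0" --pt "0 -0.0005 -0.015 -0.001 0 0 0"

```text
time_s: 13.33
tcp_pos: [0.3909, -0.1756, 0.326]
eef_rot: [175.9, 7.9, 170.1]
contact_force: [-0.1, 0.7, -0.9]
gripper_width: 0.0118
gripper_force: 25.0
```

```bash
python3 - <<'E'
from path import *
g=get_state(); A=R.from_euler('xyz',g['eef_rot'],degrees=True); print(g['tcp_pos'],g['eef_rot'],g['gripper_width'],g['joints'].round(1))
check((g['tcp_pos'],A),) if 0 else check(((g['tcp_pos'],A),NP(.18)),3)
E
```

```text
[ 0.39088025 -0.17564938  0.3259808 ] [175.92417143   7.91344529 170.06970851] 0.011849224199725924 [ -0.1 -10.8 -23.2  -2.9 -69.1 -98.7]
[ 0.382 -0.18   0.313] foot [ 0.446 -0.18   0.172] [[1, -16, -30, -1, -61, -100]]
[ 0.373 -0.183  0.3  ] foot [ 0.453 -0.187  0.168] [[2, -21, -37, 1, -52, -102]]
[ 0.364 -0.187  0.287] foot [ 0.46  -0.194  0.166] [[3, -26, -45, 4, -42, -106]]
turn/90 [ 0.     -0.234  -0.0012] shift in B [ 0.0395 -0.0185  0.0208] in A [ 0.0294 -0.0186  0.0336]
```

>>> apply_moves --pt "0 0.0053 -0.0031 0.0053 0 -0.039 0" --pt "0 0.0055 -0.0031 0.005 0 -0.039 0" --pt "0 0.0058 -0.0031 0.0047 0 -0.039 0" --pt "0 0.006 -0.0031 0.0043 0 -0.039 0" --pt "0 0.0062 -0.0031 0.004 0 -0.039 0" --pt "0 0.0064 -0.0031 0.0036 0 -0.039 0" --pt "0 0 0 0 0 0 0" --pt "0 0 0 0 0 0 0" --pt "0 0 0 0 0 0 0"

```text
time_s: 14.08
tcp_pos: [0.3635, -0.1852, 0.2901]
eef_rot: [175.4, 29.0, 168.5]
contact_force: [0.7, -0.7, -1.3]
gripper_width: 0.0123
gripper_force: 25.0
```

```bash
cat > rodm.py <<'E'
from path import *
def rod(c):
    g=get_state(); M=R.from_euler('xyz',g['eef_rot'],degrees=True).as_matrix()
    P=cloud(c).reshape(-1,3); q=(P-g['tcp_pos'])@M
    e=np.array([-.1564,0,.9877]); al=q@e; pp=q@np.array([.9877,0,.1564])
    k=(abs(q[:,1])<.016)&(al>.04)&(al<.175)&(abs(pp)<.014)
    if k.sum()>10: print('pts',k.sum(),'perp pct',np.percentile(pp[k],[5,50,95]).round(4),'slope',np.degrees(np.polyfit(al[k],pp[k],1)[0]).round(1),'len',np.percentile(al[k],98).round(4),'y',np.percentile(q[k,1],[5,50,95]).round(4),'yslope',np.degrees(np.polyfit(al[k],q[k,1],1)[0]).round(1))
E
python3 - <<'E'
from rodm import *
s=snap('side'); t=snap('top'); rod(t); rod(s)
g=get_state(); A=R.from_euler('xyz',g['eef_rot'],degrees=True); check(((g['tcp_pos'],A),NP(.18)),1)
a=[cv2.resize(c['frame'][v:v+160,u:u+160,::-1],(400,400),interpolation=cv2.INTER_CUBIC) for c,u,v in((t,300,150),(s,170,80))]
cv2.imwrite('pics/pre.png',np.clip(np.hstack(a)*1.3,0,255).astype(np.uint8))
E
```

```text
pts 521 perp pct [-0.0076 -0.0056  0.0037] slope -1.2 len 0.1524 y [-0.0035  0.0051  0.0074] yslope -0.4
pts 467 perp pct [-0.0068 -0.0045  0.0048] slope -0.4 len 0.1527 y [-0.0044  0.0042  0.0071] yslope -0.3
[ 0.364 -0.187  0.287] foot [ 0.46  -0.194  0.166] [[3, -26, -45, 4, -42, -106]]
turn/90 [ 0.0005  0.0012 -0.0003] shift in B [ 0.0011 -0.0024  0.0028] in A [ 0.0011 -0.0024  0.0028]
```

View pics/pre.png

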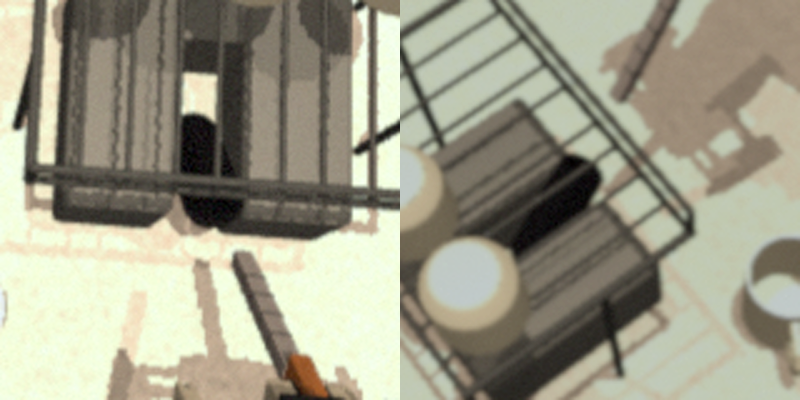

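The rod hangs straight in the grip and points at the neck (tip at 243,258 and mouth about 212,215 in the top crop). I'm inserting along the axis.

>>> apply_moves --pt "0 0.0025 -0.004 0.0028 0.0005 0.0012 0" --pt "0 -0.0016 0 0.01 0 0 0" --pt "0 -0.002 0 0.0124 0 0 0" --pt "0 -0.002 0 0.0124 0 0 0" --pt "0 -0.002 0 0.0124 0 0 0" --pt "0 -0.002 0 0.0124 0 0 0" --pt "0 -0.002 0 0.0124 0 0 0" --pt "0 -0.002 0 0.0124 0 0 0" --pt "0 -0.0016 0 0.01 0 0 0" --pt "0 0 0 0 0 0 0" --pt "0 0 0 0 0 0 0"

```text
time_s: 15.1
tcp_pos: [0.421, -0.1933, 0.2104]
eef_rot: [175.4, 28.8, 168.5]
contact_force: [-0.1, -0.6, -0.0]
gripper_width: 0.0121
gripper_force: 25.0
```

```bash
python3 - <<'E'
from rodm import *
g=get_state(); A=R.from_euler('xyz',g['eef_rot'],degrees=True); check(((g['tcp_pos'],A),NP(.085)),1); print(g['contact_force'],g['moment'],g['gripper_width'])
E
```

```text
[ 0.423 -0.192  0.213] foot [ 0.518 -0.199  0.091] [[1, -14, -49, 4, -26, -105]]
turn/90 [-0.0003 -0.0012 -0.0005] shift in B [-0.0023  0.0021 -0.0012] in A [-0.0023  0.0021 -0.0012]
[-0.1326828  -0.62631474 -0.0216798 ] [0.03310593 1.82474749 0.00270767] 0.012078907459458216
```

>>> apply_moves --pt "0 -0.0016 0.0005 0.008 0 0 0" --pt "0 -0.0016 0 0.01 0 0 0" --pt "0 0 0 0 0 0 0" --pt "0 0 0 0 0 0 0"

```text
time_s: 15.43
tcp_pos: [0.4326, -0.1934, 0.197]
eef_rot: [175.4, 28.9, 168.5]
contact_force: [-0.2, -0.2, -0.3]
gripper_width: 0.0121
gripper_force: 25.0
```

```bash
python3 - <<'E'
from rodm import *
g=get_state(); A=R.from_euler('xyz',g['eef_rot'],degrees=True); check(((g['tcp_pos'],A),NP(.065)),1); print(g['contact_force'],g['moment'],g['gripper_width'])
s=snap('side'); t=snap('top')
a=[cv2.resize(c['frame'][v:v+130,u:u+130,::-1],(400,400),interpolation=cv2.INTER_CUBIC) for c,u,v in((t,330,160),(s,180,100))]
cv2.imwrite('pics/ins.png',np.clip(np.hstack(a)*1.5,0,255).astype(np.uint8))
E
```

```text
[ 0.435 -0.193  0.197] foot [ 0.531 -0.199  0.075] [[1, -11, -50, 4, -22, -105]]
turn/90 [ 0.0001  0.0001 -0.0003] shift in B [-0.002   0.0013  0.0012] in A [-0.002   0.0013  0.0012]
[-0.22094861 -0.20433077 -0.29682137] [-5.26180757e-03  1.86613785e+00 -1.78292734e-03] 0.012062656310389337
```

View pics/ins.png

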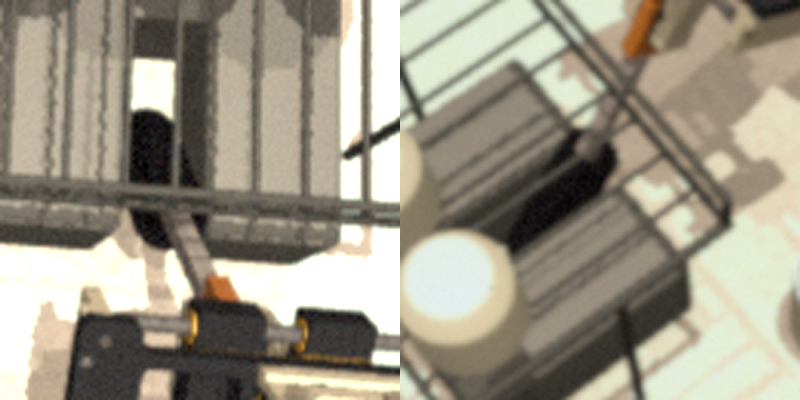

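The rod's lower end reaches the black tube (185,225 in the top crop; 592,150 in the side crop). It isn't obvious whether it's inside or over the rim, so I'll check with depth in the neck frame.

```bash
python3 - <<'E'
from rodm import *
g=get_state(); M=R.from_euler('xyz',g['eef_rot'],degrees=True).as_matrix()
NR=TT[:3,:3]@r('y',-38).as_matrix(); N0=TT[:3,:3]@np.array([.045,0,.024])+TT[:3,3]
foot=g['tcp_pos']+M@np.array([-.0242,0,.1531]); print('foot est in neck',(NR.T@(foot-N0)).round(4),'tcp',(NR.T@(g['tcp_pos']-N0)).round(4))
for n in('top','side'):
    c=load(n); P=cloud(c); q=(P-N0)@NR; f=c['frame'].astype(int); br=f.sum(2)
    for a0 in np.arange(.05,.15,.01):
        k=(q[...,2]>a0)&(q[...,2]<a0+.01)&(np.hypot(q[...,0],q[...,1])<.03)
        if k.sum()>2: print(n,round(a0,3),k.sum(),'bright',(br[k]>130).sum(),'x',np.percentile(q[k][:,0],[5,50,95]).round(4),'y',np.percentile(q[k][:,1],[5,50,95]).round(4), 'brightpos',np.median(q[k&(br>130)],axis=0).round(4) if (br[k]>130).any() else '')
E
```

```text
foot est in neck [-0.0013 -0.0018  0.0668] tcp [-0.0017 -0.0104  0.2216]
top 0.05 55 bright 1 x [0.0041 0.0169 0.0207] y [-0.0237  0.0032  0.0176] brightpos [ 0.0161 -0.0231  0.0509]
top 0.06 84 bright 25 x [-0.0122  0.014   0.0211] y [-0.0248  0.0042  0.0256] brightpos [ 0.0115 -0.0231  0.0663]
top 0.07 68 bright 13 x [-0.0145  0.0144  0.0209] y [-0.0269  0.006   0.0236] brightpos [ 0.0083 -0.0254  0.0716]
top 0.08 80 bright 25 x [-0.0154  0.0034  0.0206] y [-0.0276  0.004   0.0272] brightpos [-0.008  -0.025   0.0861]
top 0.09 65 bright 7 x [-0.015  -0.0004  0.0206] y [-0.0138  0.0038  0.0204] brightpos [-0.0028  0.003   0.0965]
top 0.1 107 bright 22 x [-0.018  -0.0041  0.0059] y [-0.0176  0.0046  0.0196] brightpos [0.0014 0.0018 0.1051]
top 0.11 31 bright 31 x [-0.0031  0.0052  0.0067] y [-0.0078 -0.0002  0.0028] brightpos [ 0.0052 -0.0002  0.1161]
top 0.12 27 bright 27 x [-0.0028  0.0052  0.0057] y [-0.0081 -0.0013  0.0022] brightpos [ 0.0052 -0.0013  0.1255]
top 0.13 34 bright 34 x [-0.0051  0.0045  0.0065] y [-0.0098 -0.0002  0.0019] brightpos [ 0.0045 -0.0002  0.1349]
top 0.14 
[... 515 characters left out ...]
.0243  0.0821]
side 0.09 97 bright 6 x [-0.0164  0.009   0.0197] y [-0.0149  0.0074  0.0205] brightpos [-0.0005 -0.0066  0.0959]
side 0.1 126 bright 29 x [-0.0164  0.0038  0.0192] y [-0.0163  0.0027  0.0193] brightpos [ 0.0023 -0.0039  0.1049]
side 0.11 24 bright 24 x [0.0001 0.0039 0.006 ] y [-0.0095 -0.0031  0.0016] brightpos [ 0.0039 -0.0031  0.1161]
side 0.12 31 bright 31 x [-0.0054  0.003   0.0066] y [-0.0106 -0.0008  0.0018] brightpos [ 0.003  -0.0008  0.1255]
side 0.13 32 bright 32 x [-0.0055  0.0025  0.0051] y [-0.0082 -0.001   0.0015] brightpos [ 0.0025 -0.001   0.1355]
side 0.14 23 bright 23 x [-0.0002  0.0037  0.0063] y [-0.0092 -0.0043 -0.0001] brightpos [ 0.0037 -0.0043  0.1432]
```

The rod is inside the mouth, centred within about 3 mm. Continuing down.

>>> apply_moves --pt "0 -0.0018 0.0005 0.01 0 0 0" --pt "0 -0.0018 0.0003 0.01 0 0 0" --pt "0 -0.0018 0.0003 0.01 0 0 0" --pt "0 -0.0016 0 0.01 0 0 0" --pt "0 -0.0013 0 0.008 0 0 0" --pt "0 0 0 0 0 0 0" --pt "0 0 0 0 0 0 0"

```text
time_s: 16.12
tcp_pos: [0.4632, -0.1945, 0.1593]
eef_rot: [175.4, 28.9, 168.5]
contact_force: [-0.0, 0.2, -1.5]
gripper_width: 0.0116
gripper_force: 25.0
```

```bash
cat > st.py <<'E'
from rodm import *
g=get_state(); M=R.from_euler('xyz',g['eef_rot'],degrees=True).as_matrix()
NR=TT[:3,:3]@r('y',-38).as_matrix(); N0=TT[:3,:3]@np.array([.045,0,.024])+TT[:3,3]
foot=g['tcp_pos']+M@np.array([-.0242,0,.1531]); print('foot in neck',(NR.T@(foot-N0)).round(4),'F neck',(NR.T@g['contact_force']).round(2),g['moment'].round(2),g['gripper_width'],g['joints'].round(1),'rack clearance pts tool',(M.T@(TT[:3,:3]@[-.03,0,.205]+TT[:3,3]-g['tcp_pos'])).round(4))
E
python3 st.py
```

```text
foot in neck [-0.0011  0.0019  0.0179] F neck [-1.01  0.14 -1.18] [ 0.02  1.91 -0.01] 0.011602452605765208 [   0.6   -4.2  -51.1    5.3  -13.9 -105.7] rack clearance pts tool [-0.0501  0.0099 -0.0238]
```

>>> apply_moves --pt "0 -0.0008 0 0.005 0 0 0" --pt "0 -0.0008 0 0.005 0 0 0" --pt "0 0 0 0 0 0 0" --pt "0 -0.0003 0 0.002 0 0 0" --pt "0 -0.0003 0 0.002 0 0 0" --pt "0 0 0 0 0 0 0" --pt "0 0 0 0 0 0 0"

```text
time_s: 16.7
tcp_pos: [0.4721, -0.1952, 0.1482]
eef_rot: [175.4, 29.0, 168.5]
contact_force: [-0.7, -0.1, -1.7]
gripper_width: 0.0118
gripper_force: 25.0
```

```bash
python3 st.py
```

```text
foot in neck [-0.0009  0.0027  0.0037] F neck [-1.6  -0.17 -0.94] [0.01 1.88 0.01] 0.011816483926625595 [   0.4   -2.1  -51.4    6.   -11.4 -106.3] rack clearance pts tool [-0.0478  0.0099 -0.0378]
```

No contact yet; continuing in small steps until the bottom is felt.

>>> apply_moves --pt "0 -0.0003 0 0.0015 0 0 0" --pt "0 -0.0003 0 0.0015 0 0 0" --pt "0 0 0 0 0 0 0" --pt "0 -0.0002 0 0.001 0 0 0" --pt "0 0 0 0 0 0 0" --pt "0 0 0 0 0 0 0"

```text
time_s: 17.2
tcp_pos: [0.4743, -0.1957, 0.1461]
eef_rot: [175.4, 29.0, 168.4]
contact_force: [-13.8, 3.1, 18.0]
gripper_width: 0.0118
gripper_force: 25.0
```

```bash
python3 st.py
```

```text
foot in neck [-0.0002  0.0025  0.0006] F neck [1.00e-02 8.00e-01 2.29e+01] [0.77 3.07 0.41] 0.011782673876883304 [   0.3   -1.6  -51.5    6.2  -10.8 -106.5] rack clearance pts tool [-0.0469  0.0102 -0.0407]
```

Bottom contact is felt (23 N along the neck axis) with the rod still gripped. I'll ease off slightly, release and retreat along the slant.

>>> apply_moves --pt "0 0.0001 0 -0.0008 0 0 0" --pt "0 0 0 0 0 0 0" --pt "0 0 0 0 0 0 0" --pt "0.5 0 0 0 0 0 0" --pt "0.5 0 0 0 0 0 0" --pt "0.5 0 0 0 0 0 0" --pt "0.5 0 0 0 0 0 0" --pt "0.5 0 0 0 0 0 0" --pt "0.5 0 0 0 0 0 0" --pt "0.5 0.0016 0 -0.01 0 0 0" --pt "0.5 0.0016 0 -0.01 0 0 0" --pt "0.5 0.0024 0 -0.015 0 0 0" --pt "0.5 0.0024 0 -0.015 0 0 0" --pt "0.5 0.0031 0 -0.02 0 0 0" --pt "0.5 0.0031 0 -0.02 0 0 0" --pt "0.5 0.0031 0 -0.02 0 0 0" --pt "0.5 0.0031 0 -0.02 0 0 0" --pt "0.5 0 0 0 0 0 0" --pt "0.5 0 0 0 0 0 0"

```text
time_s: 18.78
tcp_pos: [0.3935, -0.1894, 0.2505]
eef_rot: [175.3, 29.2, 168.5]
contact_force: [1.1, 0.2, -0.2]
gripper_width: 0.0435
gripper_force: 0.0
```

```bash
python3 st.py; python3 - <<'E'
from rodm import *
s=snap('side'); t=snap('top')
NR=TT[:3,:3]@r('y',-38).as_matrix(); N0=TT[:3,:3]@np.array([.045,0,.024])+TT[:3,3]
for c in(t,s):
    q=(cloud(c)-N0)@NR; k=(q[...,2]>.112)&(q[...,2]<.2)&(np.hypot(q[...,0],q[...,1])<.035); print(k.sum(),q[k].max(0).round(4),q[k].min(0).round(4),np.sort(q[k][:,2])[-8:].round(4))
a=[cv2.resize(c['frame'][...,::-1],(400,300),interpolation=cv2.INTER_AREA) for c in(t,s)]
b=[cv2.resize(c['frame'][v:v+100,u:u+133,::-1],(400,300),interpolation=cv2.INTER_CUBIC) for c,u,v in((t,320,160),(s,180,100))]
cv2.imwrite('pics/end.png',np.clip(np.vstack([np.hstack(a),np.hstack(b)])*1.3,0,255).astype(np.uint8))
E
```

```text
foot in neck [ 0.0008 -0.0042  0.1327] F neck [ 0.68  0.4  -0.84] [0.03 1.61 0.  ] 0.043531870752700846 [   2.2  -20.3  -47.4    3.8  -33.5 -105.1] rack clearance pts tool [-0.0664  0.0096  0.0903]
257 [0.0069 0.0069 0.1614] [-0.0249 -0.0103  0.1125] [0.1607 0.1608 0.1609 0.1611 0.1613 0.1614 0.1614 0.1614]
127 [0.0084 0.0066 0.1619] [-0.0253 -0.0121  0.113 ] [0.1605 0.1607 0.1608 0.161  0.1613 0.1617 0.1617 0.1619]
```

View pics/end.png

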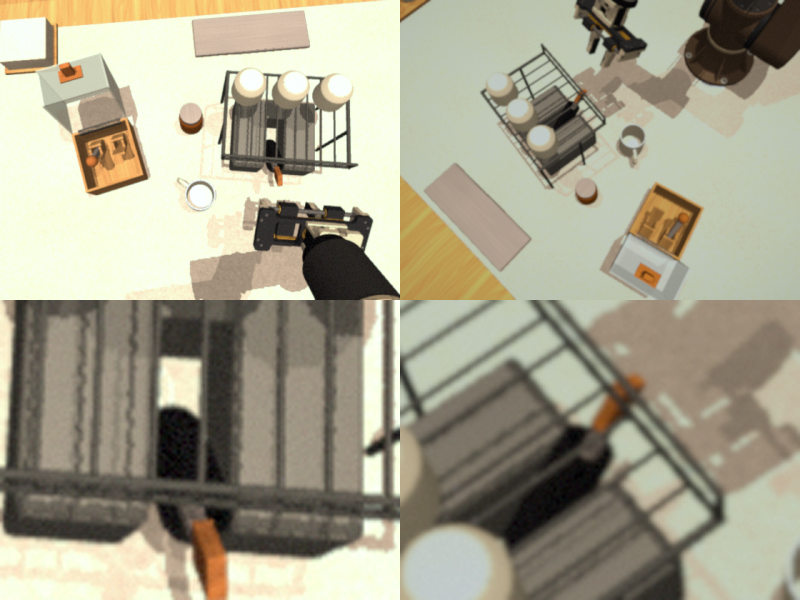

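The dipstick stands in the neck with its top 161 mm above the cavity floor, so it is on the bottom. The cover is open, the stirrer is still in its pocket, and the mug and jar haven't moved. The arm is clear of everything.

```bash
python3 -c "from plant import close_job; print(close_job())"
```

```text
the job is handed in; nothing more can be done
None
```

I handed the job in: the dipstick stands released on the bottom of the tank's neck, the cover is open, the stirrer is in its pocket, and the mug and jar are where they were; no verdict came back.

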